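Find the weighted blocks by feel and clamp them in the glue-up jig

TASK

Some of these look-alike wooden blocks have a steel core inside: find them by lifting each block and feeling its weight. First slide the jig's clamp jaw fully open; plug every heavy block upright and fully home into any free socket of the jig and put every light block on the floor of the white tray; then slide the jaw back until you feel it stop against the blocks, and leave it there. Do not knock over the mug, the jar or the wooden tube.

Things in the scene. Friction and masses are not known exactly. Their poses are not given: they have to be found in the camera images.
- block_a: one of up to six look-alike dark wooden blocks, 40 (x) x 56 (y) x 50 mm tall, standing upright on the table; origin at the centre of its underside, z up. Some blocks hold a hidden steel core and weigh about 340 g (300 to 400), the others are plain wood of about 110 g (85 to 135); letters, places and looks do not tell which. Absent blocks read None from the start.
- block_b: one of up to six look-alike dark wooden blocks, 40 (x) x 56 (y) x 50 mm tall, standing upright on the table; origin at the centre of its underside, z up. Some blocks hold a hidden steel core and weigh about 340 g (300 to 400), the others are plain wood of about 110 g (85 to 135); letters, places and looks do not tell which. Absent blocks read None from the start.
- block_c: one of up to six look-alike dark wooden blocks, 40 (x) x 56 (y) x 50 mm tall, standing upright on the table; origin at the centre of its underside, z up. Some blocks hold a hidden steel core and weigh about 340 g (300 to 400), the others are plain wood of about 110 g (85 to 135); letters, places and looks do not tell which. Absent blocks read None from the start.
- block_d: one of up to six look-alike dark wooden blocks, 40 (x) x 56 (y) x 50 mm tall, standing upright on the table; origin at the centre of its underside, z up. Some blocks hold a hidden steel core and weigh about 340 g (300 to 400), the others are plain wood of about 110 g (85 to 135); letters, places and looks do not tell which. Absent blocks read None from the start.
- block_e: one of up to six look-alike dark wooden blocks, 40 (x) x 56 (y) x 50 mm tall, standing upright on the table; origin at the centre of its underside, z up. Some blocks hold a hidden steel core and weigh about 340 g (300 to 400), the others are plain wood of about 110 g (85 to 135); letters, places and looks do not tell which. Absent blocks read None from the start.
- block_f: one of up to six look-alike dark wooden blocks, 40 (x) x 56 (y) x 50 mm tall, standing upright on the table; origin at the centre of its underside, z up. Some blocks hold a hidden steel core and weigh about 340 g (300 to 400), the others are plain wood of about 110 g (85 to 135); letters, places and looks do not tell which. Absent blocks read None from the start.
- jig: pale wooden glue-up jig fixed to the table: a plate 170 (x) x 212 (y) x 30 mm thick with three rectangular sockets in a row along its y, and an aluminium clamp jaw sliding on it, on the +x side of the sockets; origin at the centre of the plate's underside. The socket row lies 35 mm to the -x side of that centre.
- socket1 (a point): centre of the floor of the socket at the +y end of the row; axes as the jig's. The socket is 44 (x) x 60 (y) mm wide and 24 mm deep (2 mm slack all round a block); its mouth is at the plate's top, 24 mm above this point. A block standing fully home has its origin here and 26 mm of it stands proud. Sockets are 66 mm apart.
- socket2 (a point): centre of the floor of the socket at the middle of the row; axes as the jig's. The socket is 44 (x) x 60 (y) mm wide and 24 mm deep (2 mm slack all round a block); its mouth is at the plate's top, 24 mm above this point. A block standing fully home has its origin here and 26 mm of it stands proud. Sockets are 66 mm apart.
- socket3 (a point): centre of the floor of the socket at the -y end of the row; axes as the jig's. The socket is 44 (x) x 60 (y) mm wide and 24 mm deep (2 mm slack all round a block); its mouth is at the plate's top, 24 mm above this point. A block standing fully home has its origin here and 26 mm of it stands proud. Sockets are 66 mm apart.
- jaw (a joint): clamp jaw travel, m: 0 open, growing as it slides along the jig's -x towards the sockets; starts 0.035 to 0.064. An aluminium bar 36 x 186 mm, 18 mm high, on the plate. At 0 its face is 55 mm from blocks centred in the sockets, so it meets them at about 0.053 to 0.057; with no blocks it runs on to 0.068. About 3 N of friction plus 8 N per m/s; it stays where it is left.
- jaw_grip (a point): centre of the top of the black upright grip on the jaw, 18 (jig x) x 32 (jig y) mm and 50 mm tall above the bar; this point is 99 mm above the table and moves with the jaw. Axes as the jig's. The grip's top stands 43 mm above the tops of seated blocks.
- tray: open white plastic tray fixed to the table, 210 (x) x 140 (y) x 40 mm high, walls and floor 5 mm thick; origin at the centre of its underside
- mug: bystander: white mug, 76 mm wide, 95 mm tall, standing upright; origin at the centre of its underside
- jar: bystander: pale translucent jar with a dark cap, 68 mm wide, 110 mm tall, standing upright; origin at the centre of its underside
- tube: bystander: dark wooden tube, 60 mm wide, 110 mm tall, standing upright; origin at the centre of its underside
There are look-alikes about, which are no part of the job. Leave any blue look-alike of the block_f alone. Leave any turquoise look-alike of the block_c alone.

How it is judged (in metres and radians):
On the way, in this order (a step that is already met when the one before it is completed fails the run):
1. the clamp jaw is slid fully open (value of joint jaw below 0.006 m), for 0.1 s.
2. every heavy block (pressing on the jig with over 2.1 N by its weight) stands fully home in a socket and every light block lies in the tray, let go (((horizontal distance between block_a and socket1 below 0.006 m and z of block_a in the frame of socket1 between -0.005 and 0.005 m and angle between block_a's own z axis and vertical below 0.12 rad and contact force between block_a and jig above 2.1 N) or (horizontal distance between block_a and socket2 below 0.006 m and z of block_a in the frame of socket2 between -0.005 and 0.005 m and angle between block_a's own z axis and vertical below 0.12 rad and contact force between block_a and jig above 2.1 N) or (horizontal distance between block_a and socket3 below 0.006 m and z of block_a in the frame of socket3 between -0.005 and 0.005 m and angle between block_a's own z axis and vertical below 0.12 rad and contact force between block_a and jig above 2.1 N) or (x of block_a in the frame of tray between -0.105 and 0.105 m and y of block_a in the frame of tray between -0.07 and 0.07 m and z of block_a in the frame of tray between -0.005 and 0.038 m and contact force between block_a and tray below 2.1 N)) and contact force between the fingers and block_a below 0.3 N and ((horizontal distance between block_b and socket1 below 0.006 m and z of block_b in the frame of socket1 between -0.005 and 0.005 m and angle between block_b's own z axis and vertical below 0.12 rad and contact force between block_b and jig above 2.1 N) or (horizontal distance between block_b and socket2 below 0.006 m and z of block_b in the frame of socket2 between -0.005 and 0.005 m and angle between block_b's own z axis and vertical below 0.12 rad and contact force between block_b and jig above 2.1 N) or (horizontal distance between block_b and socket3 below 0.006 m and z of block_b in the frame of socket3 between -0.005 and 0.005 m and angle between block_b's own z axis and vertical below 0.12 rad and contact force between block_b and jig above 2.1 N) or (x of block_b in the frame of tray between -0.105 and 0.105 m and y of block_b in the frame of tray between -0.07 and 0.07 m and z of block_b in the frame of tray between -0.005 and 0.038 m and contact force between block_b and tray below 2.1 N)) and contact force between the fingers and block_b below 0.3 N and ((horizontal distance between block_c and socket1 below 0.006 m and z of block_c in the frame of socket1 between -0.005 and 0.005 m and angle between block_c's own z axis and vertical below 0.12 rad and contact force between block_c and jig above 2.1 N) or (horizontal distance between block_c and socket2 below 0.006 m and z of block_c in the frame of socket2 between -0.005 and 0.005 m and angle between block_c's own z axis and vertical below 0.12 rad and contact force between block_c and jig above 2.1 N) or (horizontal distance between block_c and socket3 below 0.006 m and z of block_c in the frame of socket3 between -0.005 and 0.005 m and angle between block_c's own z axis and vertical below 0.12 rad and contact force between block_c and jig above 2.1 N) or (x of block_c in the frame of tray between -0.105 and 0.105 m and y of block_c in the frame of tray between -0.07 and 0.07 m and z of block_c in the frame of tray between -0.005 and 0.038 m and contact force between block_c and tray below 2.1 N)) and contact force between the fingers and block_c below 0.3 N and ((horizontal distance between block_d and socket1 below 0.006 m and z of block_d in the frame of socket1 between -0.005 and 0.005 m and angle between block_d's own z axis and vertical below 0.12 rad and contact force between block_d and jig above 2.1 N) or (horizontal distance between block_d and socket2 below 0.006 m and z of block_d in the frame of socket2 between -0.005 and 0.005 m and angle between block_d's own z axis and vertical below 0.12 rad and contact force between block_d and jig above 2.1 N) or (horizontal distance between block_d and socket3 below 0.006 m and z of block_d in the frame of socket3 between -0.005 and 0.005 m and angle between block_d's own z axis and vertical below 0.12 rad and contact force between block_d and jig above 2.1 N) or (x of block_d in the frame of tray between -0.105 and 0.105 m and y of block_d in the frame of tray between -0.07 and 0.07 m and z of block_d in the frame of tray between -0.005 and 0.038 m and contact force between block_d and tray below 2.1 N)) and contact force between the fingers and block_d below 0.3 N and ((horizontal distance between block_e and socket1 below 0.006 m and z of block_e in the frame of socket1 between -0.005 and 0.005 m and angle between block_e's own z axis and vertical below 0.12 rad and contact force between block_e and jig above 2.1 N) or (horizontal distance between block_e and socket2 below 0.006 m and z of block_e in the frame of socket2 between -0.005 and 0.005 m and angle between block_e's own z axis and vertical below 0.12 rad and contact force between block_e and jig above 2.1 N) or (horizontal distance between block_e and socket3 below 0.006 m and z of block_e in the frame of socket3 between -0.005 and 0.005 m and angle between block_e's own z axis and vertical below 0.12 rad and contact force between block_e and jig above 2.1 N) or (x of block_e in the frame of tray between -0.105 and 0.105 m and y of block_e in the frame of tray between -0.07 and 0.07 m and z of block_e in the frame of tray between -0.005 and 0.038 m and contact force between block_e and tray below 2.1 N)) and contact force between the fingers and block_e below 0.3 N and ((horizontal distance between block_f and socket1 below 0.006 m and z of block_f in the frame of socket1 between -0.005 and 0.005 m and angle between block_f's own z axis and vertical below 0.12 rad and contact force between block_f and jig above 2.1 N) or (horizontal distance between block_f and socket2 below 0.006 m and z of block_f in the frame of socket2 between -0.005 and 0.005 m and angle between block_f's own z axis and vertical below 0.12 rad and contact force between block_f and jig above 2.1 N) or (horizontal distance between block_f and socket3 below 0.006 m and z of block_f in the frame of socket3 between -0.005 and 0.005 m and angle between block_f's own z axis and vertical below 0.12 rad and contact force between block_f and jig above 2.1 N) or (x of block_f in the frame of tray between -0.105 and 0.105 m and y of block_f in the frame of tray between -0.07 and 0.07 m and z of block_f in the frame of tray between -0.005 and 0.038 m and contact force between block_f and tray below 2.1 N)) and contact force between the fingers and block_f below 0.3 N), for 0.2 s.
3. then the clamp jaw is slid up against the blocks (value of joint jaw above 0.0515 m), for 0.2 s.
At the end, for the whole second after the job is handed in: heavy blocks (over 2.1 N) each in a socket (6 mm from its centre, 5 mm of its floor, tilt under 0.12 rad), light blocks on the tray floor (origin under 38 mm up), all at rest, jaw against the blocks (joint above 0.0515), closed only after sorting (all of step 2 and linear speed of each of block_a, block_b, block_c, block_d, block_e, block_f below 0.03 m/s and value of joint jaw above 0.0515 m); the robot touches nothing.
It fails at once if the mug is knocked over (angle between mug's own z axis and vertical above 0.5 rad).
It fails at once if the jar is knocked over (angle between jar's own z axis and vertical above 0.5 rad).
It fails at once if the tube is knocked over (angle between tube's own z axis and vertical above 0.5 rad).
Of block_a, block_b, block_c, block_d, block_e, block_f only 4 to 6 are there at a start; the rules pass over those that are not, and their reading is None.
At some moment in a run one of block_a, block_b, block_c, block_d, block_e, block_f may be knocked a few centimetres aside while the robot is not near it.
It also fails if it takes over 208 s, if anything falls off the work surface, if the arm or the gripper's body presses on something with over 40 N, if the wrist force passes 120 N, or if a joint passes its speed limit or range.

ROBOT

A 6-joint arm with a two-finger parallel gripper is mounted at the origin on the work surface. World frame = base frame: x ahead of the robot, y to its left, z up, the work surface at z = 0. Lengths are in m, angles in degrees, forces in N, time in s.
With the tool pointing down it reaches from about 0.3 to 0.75 m from the base axis. Payload 8.5 kg.
Tool frame: the origin (TCP) lies on the centre line of the jaws, within the pads' length; the fingertips stand 22 mm ahead of it and the grasp point (between the pads) lies 3 mm ahead of it (env.tip_reach is the distance from the TCP to the fingertips, in m); y points along the fingers, z is the direction in which the jaws open and shut, and the axes are right-handed (so a half turn about y gives the same grasp; the last joint's range is limited). The gripper opens to 85 mm and grips with 20 to 120 N. Pads are 22 mm wide; open, the fingers measure 114 mm over their backs; the gripper's body (76 mm by 85 mm) begins 54 mm behind the grasp point. The pads swing forward as they close: fully open they stand 13 mm farther back than shut.
Start: joints at [-81.033, 21.807, 74.336, -0, 83.858, -12.336], TCP at [0.2, -0.512, 0.253] pointing down, gripper open.
Joint ranges: [-178.18, 178.18], [-50.72, 133.34], [12.68, 142.11], [-81.47, 261.47], [9.98, 163.14], [-165.26, 165.26]. Speed limits (degrees/s): [136.94, 136.94, 180, 180, 180, 180].

INTERFACE

Orientations are given as a 3x3 rotation matrix whose columns are the frame's x, y, z axes.
In Python, from rig import env, get_image gives the robot as it stands. The module is installed in compiled form; this text tells all that it offers.
- The arm moves only by the tool carry_out, never from a script. Its argument "targets" is a list that holds one entry, the list of rows, each a list of 7 numbers: the closure, from 0 (fully open) to 1 (shut), then the shift along the world's x, y, z in mm, then the turn, a rotation vector about the world's x, y, z in degrees. In form: [[[claw, dx, dy, dz, ax, ay, az], ...]]. A call has 1 to 20 rows; each row is the pose to reach, as a shift and turn from the pose commanded when the call began; what a row does not reach only later rows make up. A row lasts 1/12 s, in which the tool goes at most 41.7 mm and 7.16 degrees, less where a joint would pass 70% of its speed; a pose out of reach is approached as far as the arm can. A call with a gripper value outside its range is refused whole. The fingers move at their own pace and stop on an object; "squeeze" is the grip in N (left out, the last holds). Time passes only in rows, so rows that repeat a pose let the fingers close. It gives the time, the measured TCP pose, the force and the opening at its end, in the units of the state.
- env.observe(): the state, without advancing time (a new reading comes with each control period).
- get_image(name): name is "side" or "top"; returns a dict with "img" (384x512x3 uint8, red, green, blue), "fx", "fy", "cx", "cy" (pixels), "k1" (the pictures are not rectified: a ray, as slopes to the right and down, at radius r is drawn at 1 + k1 r^2 times it, then the intrinsics apply), "rvec" (rotation vector, rad) and "tvec" (3), from world to camera coordinates, as OpenCV has them. Camera axes: x right, y down, z forward; pixel columns grow to the right and rows downward; lengths in m; the calibration is good to about 2 mm. A picture is of the moment at which its call begins. There is no depth.
- env.close_job(): hands the job in, once; it reports no verdict.
The state is a dict: "time_s": time; "q": joint angles; "qvel": joint speeds; "joint_efforts": joint torques, N m; "position": TCP position; "tool_rot": TCP orientation; "ft_force": force on the tool from outside, world axes, zero at the start; "wrist_torque": the same for the moment, N m; "grip_width": finger opening in m.
Only numpy, scipy, OpenCV 4.12 (cv2) and the standard library are available. Lean on these libraries where they do the work, as an engineer would, in place of code of your own. Each camera call takes 0.05 s, during which the arm holds its last target.

## Working session

There is one attempt and no reset: what is moved stays moved. The work goes in short steps, Python scripts to look and compute and a tool call to move; the robot and the scene stay as the last step left them, time stands still between calls to the robot, and variables do not carry over. Pictures are saved under pics/ and viewed, and the job is handed in when it is done.

Besides the shell and the picture viewer there is one more tool, called after ">>>" as name(argument=value, ...) on one line, values as JSON. carry_out: Moves the arm, as the interface text tells. Its arguments: {"type":"object","properties":{"targets":{"type":"array"},"squeeze":{"type":"number"}},"required":["targets"]}

```bash
mkdir -p pics; cat > h.py <<'E'
import numpy as np, cv2
from rig import env, get_image
def snap(n):
    d=get_image(n); return d
def save(d,name,crop=None,scale=1):
    im=d["img"][:,:,::-1]
    if crop: x0,y0,x1,y1=crop; im=im[y0:y1,x0:x1]
    if scale!=1: im=cv2.resize(im,None,fx=scale,fy=scale,interpolation=cv2.INTER_CUBIC)
    cv2.imwrite("pics/"+name,im)
def cam(d):
    R,_=cv2.Rodrigues(np.array(d["rvec"],float)); return R,np.array(d["tvec"],float).ravel()
def ray(d,px):
    K=np.array([[d["fx"],0,d["cx"]],[0,d["fy"],d["cy"]],[0,0,1]])
    p=np.array(px,float).reshape(-1,1,2)
    n=cv2.undistortPoints(p,K,np.array([d["k1"],0,0,0,0.])).reshape(-1,2)
    R,t=cam(d); c=-R.T@t
    v=np.c_[n,np.ones(len(n))]@R
    return c,v
def onz(d,px,z):
    c,v=ray(d,px); s=(z-c[2])/v[:,2]; return c+s[:,None]*v
def proj(d,P):
    K=np.array([[d["fx"],0,d["cx"]],[0,d["fy"],d["cy"]],[0,0,1]])
    p,_=cv2.projectPoints(np.array(P,float).reshape(-1,1,3),np.array(d["rvec"],float),np.array(d["tvec"],float),K,np.array([d["k1"],0,0,0,0.]))
    return p.reshape(-1,2)
E
python3 - <<'E'
from h import *
for n in("top","side"):
    d=snap(n); save(d,n+"0.png",scale=1.56); print({k:d[k] for k in d if k!="img"}); R,t=cam(d); print(-R.T@t)
o=env.observe(); print(o, env.tip_reach)
E
```

```text
{'fx': 448.92734350633174, 'fy': 448.92734350633174, 'cx': 256.13667011389964, 'cy': 193.62131497274348, 'k1': -0.005677425338886023, 'rvec': array([ 2.2010983 , -2.20205715,  0.09512669]), 'tvec': array([-0.02445491,  0.56320043,  1.23717266])}
[0.4854075  0.00585601 1.26993473]
{'fx': 461.7688223468724, 'fy': 461.7688223468724, 'cx': 260.64867999098374, 'cy': 193.19778780591363, 'k1': -0.16086811711242077, 'rvec': array([ 0.20515127, -2.75538225,  1.33141561]), 'tvec': array([0.55212582, 0.12661161, 1.2293798 ])}
[0.40323211 0.95771104 0.86743388]
{'time_s': 0.1, 'q': array([-8.10336300e+01,  2.18380516e+01,  7.43769017e+01,  5.23819314e-04,
        8.38560188e+01, -1.23378439e+01]), 'qvel': array([-0.17240522, -0.09163535, -0.11605309,  0.04614673,  0.00609599,
        0.09954535]), 'joint_efforts': array([ 4.73489868e-03, -4.49221945e+01, -2.31654060e+01, -8.40585790e-05,
        3.67700428e-03,  4.60412252e-05]), 'position': array([ 0.19977407, -0.51221221,  0.25278551]), 'tool_rot': array([[-9.31664892e-01, -1.84077746e-04,  3.63318725e-01],
       [-3.63318668e-01,  1.22497532e-03, -9.31664126e-01],
       [-2.73557837e-04, -9.99999233e-01, -1.20814538e-03]]), 'ft_force': array([-0.01089535,  0.91265155, -0.11935658]), 'wrist_torque': array([-0.01858651, -0.05684534,  0.01470961]), 'grip_width': 0.08531257281066389} 0.022
```

View pics/top0.png

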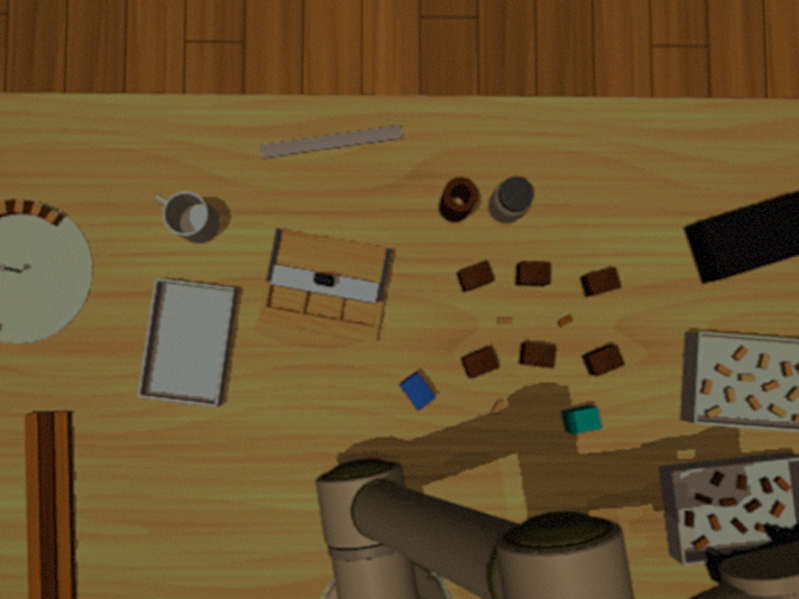

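View pics/side0.png

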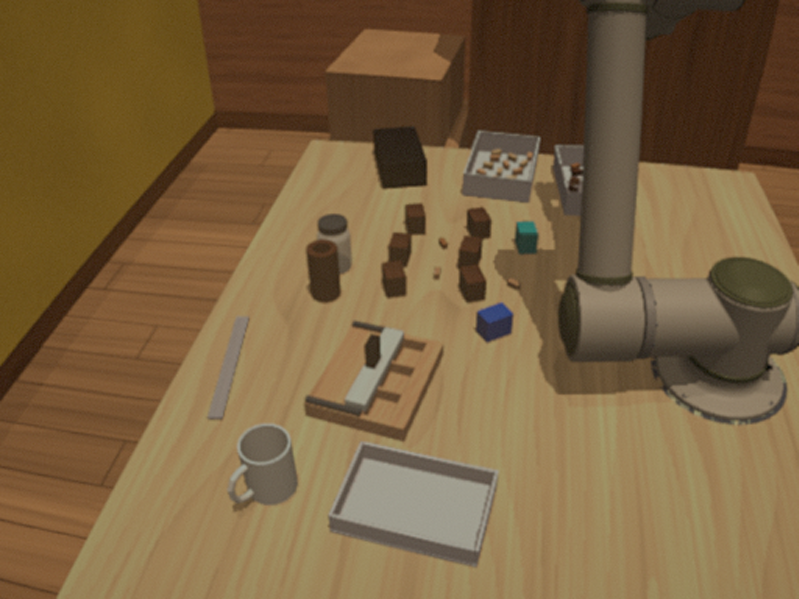

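The top view (800-wide pixels) shows six dark blocks at about (475,276), (533,273), (601,281), (480,361), (538,354) and (603,359). The look-alikes are blue at (417,390) and turquoise at (581,419). Also there: the jig at (325,285), the tray at (190,342), the mug at (187,215), the tube at (459,198) and the jar at (513,197). The choice is the six dark brown blocks; next is a close crop.

```bash
python3 - <<'E'
from h import *
d=snap("top"); save(d,"topA.png",(160,90,420,285),3)
im=d["img"]; hsv=cv2.cvtColor(im,cv2.COLOR_RGB2HSV)
for p in [(304,177),(342,175),(305,185),(386,180),(309,232),(345,227),(386,231),(300,200),(267,250),(373,269)]: print(p,im[p[1],p[0]],hsv[p[1],p[0]])
E
```

```text
(304, 177) [58 29 12] [ 11 202  58]
(342, 175) [57 29 18] [  8 174  57]
(305, 185) [111  82  41] [ 18 161 111]
(386, 180) [51 22  3] [ 12 240  51]
(309, 232) [50 25  9] [ 12 209  50]
(345, 227) [56 26 10] [ 10 209  56]
(386, 231) [54 25 12] [  9 198  54]
(300, 200) [128 103  51] [ 20 153 128]
(267, 250) [ 28  58 109] [109 189 109]
(373, 269) [ 0 99 86] [ 86 255  99]
```

View pics/topA.png

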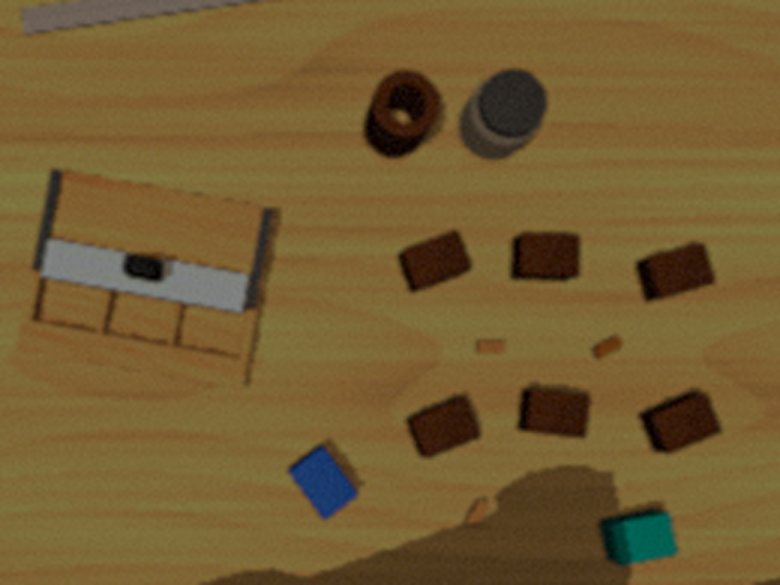

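```bash
cat >> h.py <<'E'
def blocks(d,z=0.05,show=False):
    im=cv2.resize(d["img"],None,fx=4,fy=4,interpolation=cv2.INTER_CUBIC)
    im=cv2.GaussianBlur(im,(0,0),3).astype(int)
    r,g,b=im[:,:,0],im[:,:,1],im[:,:,2]
    m=((r>37)&(r<85)&(g<46)&(r-b>22)&(r>1.5*g)).astype(np.uint8)
    m=cv2.morphologyEx(m,cv2.MORPH_OPEN,np.ones((15,15)))
    out=[]
    for c in cv2.findContours(m,cv2.RETR_EXTERNAL,cv2.CHAIN_APPROX_NONE)[0]:
        a=cv2.contourArea(c)/16
        if not 120<a<700: continue
        p=(c.reshape(-1,2)-1.5)/4
        P=onz(d,p,z)[:,:2]
        (cx,cy),(w,h),_=cv2.minAreaRect((P*1000).astype(np.float32))
        bx=cv2.boxPoints(cv2.minAreaRect((P*1000).astype(np.float32)))
        e=[bx[1]-bx[0],bx[2]-bx[1]]; L=max(e,key=np.linalg.norm)
        M=cv2.moments((P*1e4).astype(np.float32)); 
        cen=(M["m10"]/M["m00"]/10,M["m01"]/M["m00"]/10)
        ang=np.degrees(np.arctan2(-L[0],L[1])); ang=(ang+90)%180-90
        out.append((round(cx,1),round(cy,1),round(cen[0],1),round(cen[1],1),round(min(w,h),1),round(max(w,h),1),round(float(ang),1)))
    return out
E
python3 - <<'E'
from h import *
d=snap("top")
for b in blocks(d): print(b)
E
```

```text
(457.5, -162.9, 457.7, -163.4, 39.9, 58.8, 21.6)
(460.4, -384.9, 460.7, -384.7, 37.8, 53.5, 23.6)
(470.4, -267.2, 470.4, -267.1, 39.2, 53.0, -5.9)
(599.9, -382.4, 599.8, -382.3, 37.9, 52.7, 15.2)
(608.2, -158.0, 608.3, -157.8, 37.9, 54.3, 20.2)
(612.5, -261.4, 612.8, -261.3, 39.3, 51.5, 0.1)
```

```bash
python3 - <<'E'
from h import *
d=snap("top"); save(d,"jig0.png",(165,140,265,225),8)
save(d,"tray0.png",(85,115,165,265),4)
E
```

```text
(no output)
```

View pics/jig0.png

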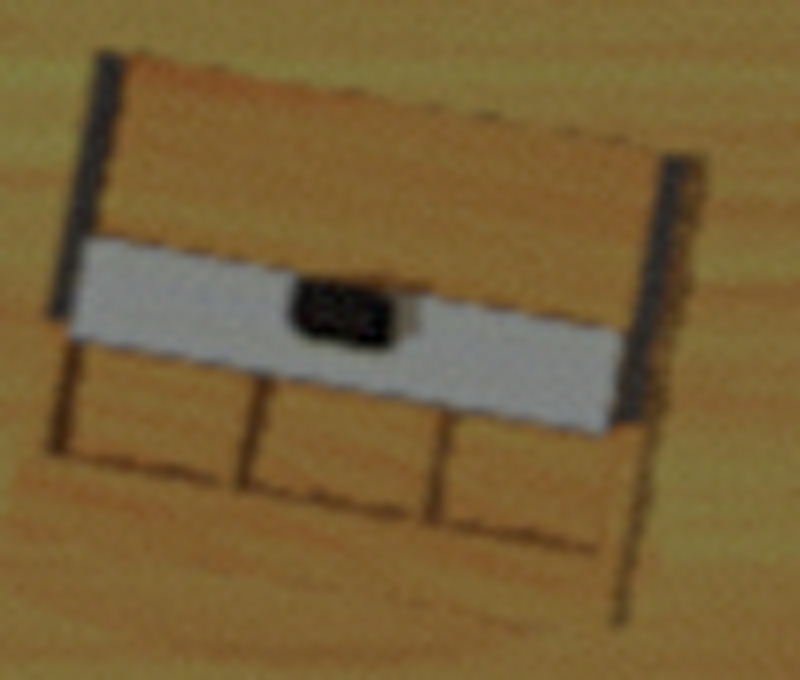

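View pics/tray0.png

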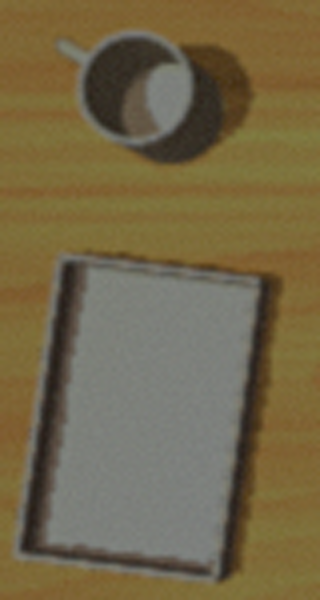

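```bash
python3 - <<'E'
from h import *
d=snap("top")
def J(p): return np.array(p,float)/8+[165-.5+.06,140-.5+.06]
bar=onz(d,J([(90,238),(622,328),(607,433),(70,335)]),.049)[:,:2]*1000
print(bar.round(1), bar.mean(0))
yv=bar[0]-bar[1]+bar[3]-bar[2]; print("yaw",np.degrees(np.arctan2(-yv[0],yv[1])), np.linalg.norm(bar[0]-bar[1]),np.linalg.norm(bar[3]-bar[2]))
print("grip",onz(d,J([(345,309)]),.099)*1000)
def T(p): return np.array(p,float)/4+[85-.4,115-.4]
t=onz(d,T([(62,256),(265,280),(222,579),(17,555)]),.04)[:,:2]*1000
print(t.round(1),t.mean(0)); yv=t[0]-t[1]+t[3]-t[2]; xv=t[0]-t[3]+t[1]-t[2]; print(np.degrees(np.arctan2(-yv[0],yv[1])),np.degrees(np.arctan2(xv[1],xv[0])),np.linalg.norm(yv)/2,np.linalg.norm(xv)/2)
print("front socket corners", onz(d,J([(50,455),(240,490),(430,522),(600,552)]),.03)*1000)
E
```

```text
[[627.5 194.8]
 [596.9  13.8]
 [561.1  18.8]
 [594.4 201.3]] [594.97516958 107.16984193]
yaw -9.967952077259824 183.62607525647076 185.44259532536225
grip [[598.51624183 103.87542232  99.        ]]
[[602.8 401.9]
 [586.4 263.8]
 [383.5 290.1]
 [400.  428.1]] [493.18420073 345.9736048 ]
-6.774304520042563 -7.362629596209111 139.0314775783488 204.51393356785198
front socket corners [[554.58859402 210.7409572   30.        ]
 [542.52216899 145.40697498  30.        ]
 [531.47529943  80.00413428  30.        ]
 [521.10553547  21.4123191   30.        ]]
```

>>> carry_out(targets=[[[0,30,45,0,0,0,6],[0,60,90,0,0,0,12],[0,85,130,0,0,0,18],[0,110,170,0,0,0,24],[0,135,208,0,0,0,30],[0,160,246,0,0,0,36],[0,185,284,0,0,0,42],[0,210,322,0,0,0,48],[0,235,360,0,0,0,54],[0,260,400,0,0,0,58.7],[0,285,440,0,0,0,58.7],[0,310,480,-10,0,0,58.7],[0,335,515,-20,0,0,58.7],[0,355,550,-30,0,0,58.7],[0,375,580,-40,0,0,58.7],[0,390,605,-45,0,0,58.7],[0,398,616,-50,0,0,58.7],[0,398,616,-50,0,0,58.7],[0,398,616,-50,0,0,58.7],[0,398,616,-50,0,0,58.7]]], squeeze=25)

```text
time_s: 1.97
position: [0.5979, 0.1048, 0.2023]
tool_rot: [[-0.171, -0.002, 0.985], [-0.985, -0.0, -0.171], [0.0, -1.0, -0.002]]
ft_force: [0.5, -0.3, 0.0]
grip_width: 0.0853
```

>>> carry_out(targets=[[[0,0,-1,-35,0,0,0],[0,0,-1,-70,0,0,0],[0,0,-1,-100,0,0,0],[0,0,-1,-118,0,0,0],[0,0,-1,-118,0,0,0],[0.4,0,-1,-118,0,0,0],[0.6,0,-1,-118,0,0,0],[0.8,0,-1,-118,0,0,0],[1,0,-1,-118,0,0,0],[1,0,-1,-118,0,0,0],[1,0,-1,-118,0,0,0],[1,0,-1,-118,0,0,0],[1,0,-1,-118,0,0,0],[1,0,-1,-118,0,0,0]]])

```text
time_s: 3.13
position: [0.598, 0.1026, 0.0862]
tool_rot: [[-0.174, 0.001, 0.985], [-0.985, -0.0, -0.174], [-0.0, -1.0, 0.001]]
ft_force: [-2.4, -0.8, 6.5]
grip_width: 0.0175
```

>>> carry_out(targets=[[[1,4,-0.7,0,0,0,0],[1,9,-1.6,0,0,0,0],[1,14,-2.5,0,0,0,0],[1,19,-3.3,0,0,0,0],[1,24,-4.2,0,0,0,0],[1,29,-5.1,0,0,0,0],[1,34,-6,0,0,0,0],[1,39,-6.9,0,0,0,0],[1,44,-7.7,0,0,0,0],[1,48,-8.5,0,0,0,0],[1,51,-9,0,0,0,0],[1,53,-9.3,0,0,0,0],[1,53,-9.3,0,0,0,0]]])

```text
time_s: 4.22
position: [0.6512, 0.0929, 0.0862]
tool_rot: [[-0.174, 0.001, 0.985], [-0.985, -0.0, -0.174], [0.0, -1.0, 0.001]]
ft_force: [-0.9, -1.6, 5.5]
grip_width: 0.0178
```

>>> carry_out(targets=[[[1,1.5,-0.3,0,0,0,0],[1,2.5,-0.4,0,0,0,0],[1,3.5,-0.6,0,0,0,0],[1,3.5,-0.6,0,0,0,0]]])

```text
time_s: 4.55
position: [0.6533, 0.0926, 0.0862]
tool_rot: [[-0.174, -0.002, 0.985], [-0.985, -0.0, -0.174], [0.001, -1.0, -0.002]]
ft_force: [-8.8, -1.3, 8.0]
grip_width: 0.0173
```

>>> carry_out(targets=[[[0.6,-1.5,0.3,0,0,0,0],[0.3,-1.5,0.3,0,0,0,0],[0,-1.5,0.3,0,0,0,0],[0,-1.5,0.3,0,0,0,0],[0,-1.5,0.3,10,0,0,0],[0,-1.5,0.3,45,0,0,0],[0,-1.5,0.3,80,0,0,0],[0,-1.5,0,115,0,0,0],[0,-7,-35,125,0,0,6],[0,-14,-75,125,0,0,12],[0,-21,-115,125,0,0,18],[0,-28,-155,125,0,0,24],[0,-35,-190,125,0,0,30],[0,-42,-225,125,0,0,30.2],[0,-47,-245,125,0,0,30.2],[0,-47,-250,125,0,0,30.2],[0,-47,-250,125,0,0,30.2]]])

```text
time_s: 5.97
position: [0.6072, -0.1587, 0.2109]
tool_rot: [[0.343, 0.001, 0.939], [-0.939, -0.0, 0.343], [0.0, -1.0, 0.001]]
ft_force: [-0.8, 0.5, 0.0]
grip_width: 0.0852
```

```bash
python3 - <<'E'
from h import *
print(env.observe()["position"],env.observe()["ft_force"])
d=snap("top"); save(d,"top1.png",scale=1.56)
save(d,"jig1.png",(165,130,265,225),8)
s=snap("side"); save(s,"jigs1.png",(190,195,300,295),7)
for b in blocks(d): print(b)
E
```

```text
[ 0.607206   -0.15865163  0.21087074] [-0.75521688  0.538705    0.00221487]
(461.1, -384.3, 460.8, -384.5, 39.0, 52.9, 21.4)
(469.5, -274.1, 468.1, -275.6, 38.6, 38.7, -6.9)
(599.9, -382.3, 599.7, -382.2, 37.9, 52.5, 15.0)
```

View pics/top1.png

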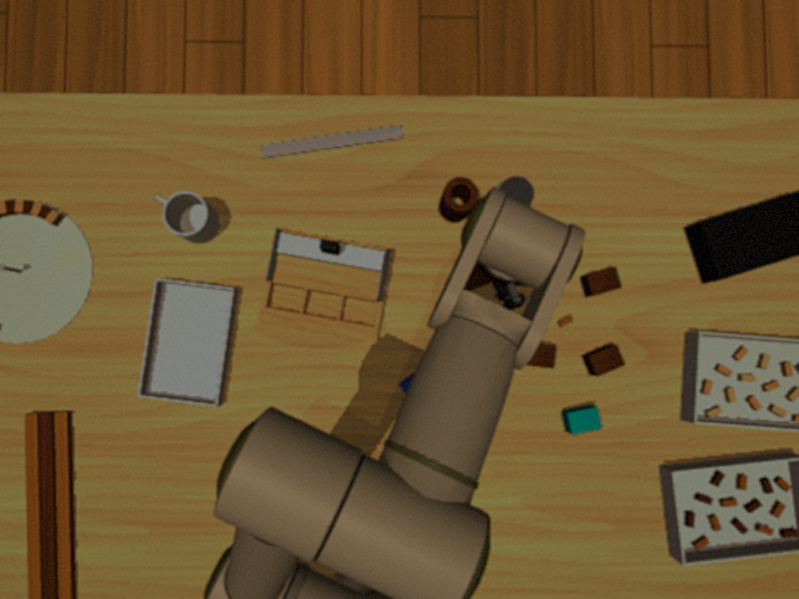

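View pics/jig1.png

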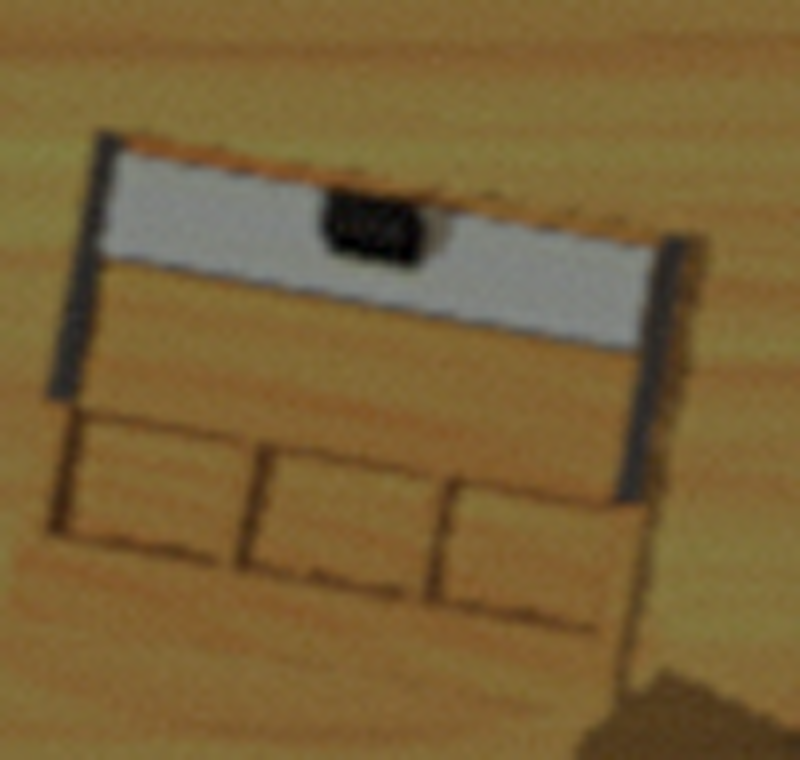

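View pics/jigs1.png

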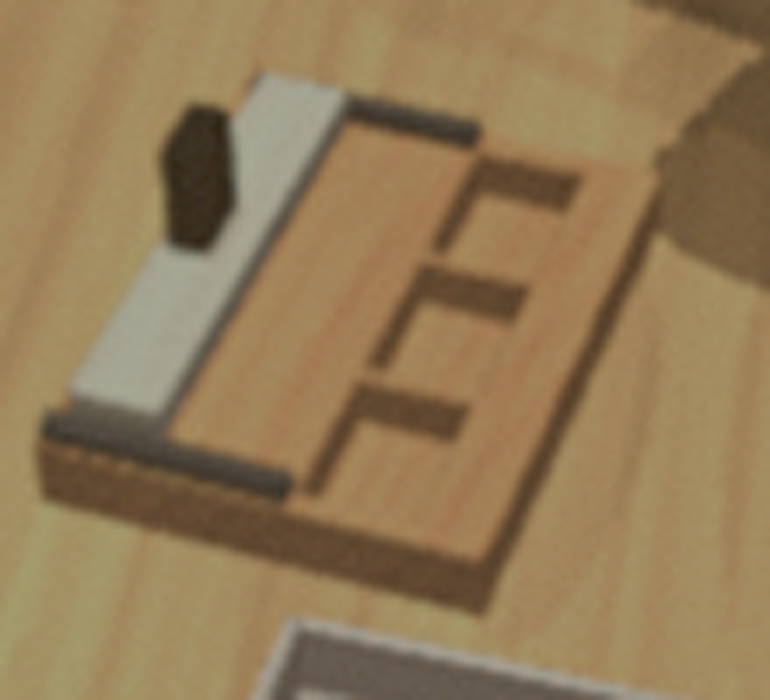

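```bash
python3 - <<'E'
from h import *
d=snap("top"); s=snap("side")
a=np.radians(-10); ex=np.array([np.cos(a),np.sin(a)]); ey=np.array([-np.sin(a),np.cos(a)])
def J(p): return np.array(p,float)/8+[165-.44,130-.44]
def S(p): return np.array(p,float)/7+[190-.43,195-.43]
def rep(n,P): 
    P=P[:,:2]*1000; print(n); print(np.c_[P,P@ex,P@ey].round(1))
rep("top +y edges (+x end,-x end)x3",onz(d,J([(72,405),(50,535),(258,443),(238,568),(447,478),(427,600)]),.03))
rep("side -y edges s3,s2,s1 (+x,-x)",onz(s,S([(480,157),(582,178),(423,265),(530,290),(358,380),(470,408)]),.03))
rep("side plate corners near -x: (+y),( -y)",onz(s,S([(490,562),(660,178),(40,450)]),.03))
b=onz(d,J([(118,150),(655,245),(637,350),(102,258)]),.049); rep("bar",b); rep("c",b.mean(0)[None])
rep("grip",onz(d,J([(375,227)]),.099))
v=(b[0]-b[1]+b[3]-b[2]);print(np.degrees(np.arctan2(-v[0],v[1])))
E
```

```text
top +y edges (+x end,-x end)x3
[[599.5 203.7 555.1 304.7]
 [554.6 210.7 509.6 303.8]
 [586.4 139.5 553.3 239.2]
 [543.2 146.1 509.6 238.2]
 [574.3  74.3 552.7 172.9]
 [532.2  81.  510.  172.2]]
side -y edges s3,s2,s1 (+x,-x)
[[562.5  18.8 550.7 116.2]
 [521.3  25.3 508.9 115.5]
 [574.1  82.8 551.  181.2]
 [532.2  90.5 508.4 181.5]
 [587.1 146.2 552.8 246. ]
 [544.6 154.3 509.6 246.5]]
side plate corners near -x: (+y),( -y)
[[526.2 225.9 479.  313.8]
 [491.2  21.  480.1 106. ]
 [692.9 197.6 648.1 314.9]]
bar
[[685.2 185.9 642.5 302. ]
 [652.9   2.5 642.6 115.9]
 [616.8   8.7 606.  115.6]
 [648.1 191.  605.1 300.6]]
c
[[650.8  97.  624.  208.5]]
grip
[[651.8  94.4 625.5 206.1]]
-9.857169084941246
```

>>> carry_out(targets=[[[0,1,0.6,-35,0,0,0],[0,1,0.6,-75,0,0,0],[0,1,0.6,-115,0,0,0],[0,1,0.6,-145,0,0,0],[0,1,0.6,-160,0,0,0],[0,1,0.6,-163,0,0,0],[0,1,0.6,-163,0,0,0],[1,1,0.6,-163,0,0,0],[1,1,0.6,-163,0,0,0],[1,1,0.6,-163,0,0,0],[1,1,0.6,-163,0,0,0],[1,1,0.6,-163,0,0,0],[1,1,0.6,-163,0,0,0],[1,1,0.6,-163,0,0,0]]], squeeze=40)

```text
time_s: 7.33
position: [0.6087, -0.1568, 0.0486]
tool_rot: [[0.345, 0.002, 0.938], [-0.938, -0.001, 0.345], [0.001, -1.0, 0.001]]
ft_force: [-1.5, -0.4, 7.1]
grip_width: 0.0389
```

>>> carry_out(targets=[[[1,0,0,5,0,0,0],[1,0,0,20,0,0,0],[1,0,0,40,0,0,0],[1,0,0,55,0,0,0],[1,0,0,62,0,0,0],[1,0,0,62,0,0,0],[1,0,0,62,0,0,0],[1,0,0,62,0,0,0],[1,0,0,62,0,0,0]]])

```text
time_s: 8.08
position: [0.6078, -0.1565, 0.1081]
tool_rot: [[0.345, -0.002, 0.938], [-0.939, 0.001, 0.345], [-0.002, -1.0, -0.002]]
ft_force: [-0.6, -0.3, -3.8]
grip_width: 0.0394
```

```bash
python3 - <<'E'
from h import *
for i in range(6):
    o=env.observe(); print(o["time_s"],o["position"],o["ft_force"].round(2),o["wrist_torque"].round(2))
    s=snap("side")
save(s,"s2.png",(200,100,420,280),3.5)
E
```

```text
8.0833 [ 0.60782327 -0.15648964  0.10805436] [-0.65 -0.31 -3.78] [-0.01 -0.03  0.  ]
8.1333 [ 0.60791474 -0.15654987  0.10823865] [-0.43  0.7  -4.25] [ 0.01 -0.01  0.02]
8.1833 [ 0.60803883 -0.15657749  0.10846076] [ 0.85 -0.93 -3.39] [ 0.    0.03 -0.04]
8.2333 [ 0.60812368 -0.15663049  0.10864713] [ 0.7   0.34 -3.31] [-0.   -0.1   0.07]
8.2833 [ 0.60817254 -0.1566501   0.108818  ] [ 0.53 -0.1  -3.88] [0.02 0.02 0.03]
8.3333 [ 0.60823527 -0.15666185  0.1089676 ] [ 0.29 -0.42 -3.05] [ 0.01 -0.03  0.01]
```

View pics/s2.png

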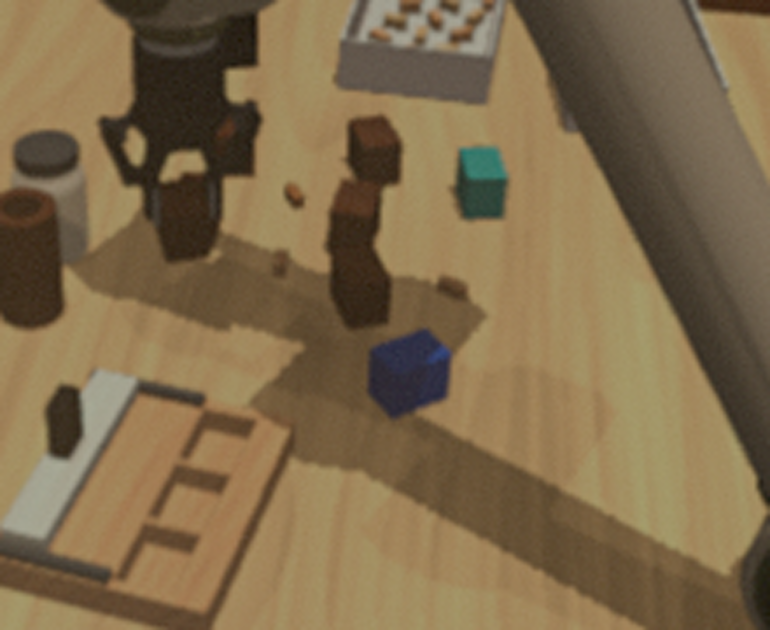

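>>> carry_out(targets=[[[1,-2,10,5,0,0,-3],[1,-5,35,15,0,0,-8],[1,-9,70,25,0,0,-14],[1,-13,105,30,0,0,-20],[1,-17,140,30,0,0,-26],[1,-21,175,30,0,0,-30.2],[1,-25,210,30,0,0,-30.2],[1,-29,245,30,0,0,-30.2],[1,-32,280,30,0,0,-30.2],[1,-35,305,20,0,0,-30.2],[1,-36,325,5,0,0,-30.2],[1,-36.8,334,-10,0,0,-30.2],[1,-36.8,336.7,-18,0,0,-30.2],[1,-36.8,336.7,-18,0,0,-30.2],[1,-36.8,336.7,-18,0,0,-30.2],[1,-36.8,336.7,-18,0,0,-30.2],[1,-36.8,336.7,-18,0,0,-30.2]]])

```text
time_s: 9.8
position: [0.5721, 0.1792, 0.0923]
tool_rot: [[-0.175, 0.002, 0.985], [-0.985, 0.0, -0.175], [-0.0, -1.0, 0.002]]
ft_force: [-1.4, 1.0, -3.4]
grip_width: 0.0393
```

```bash
python3 - <<'E'
from h import *
s=snap("side"); save(s,"s3.png",(170,180,310,290),5.5)
o=env.observe(); print(o["time_s"],o["position"],o["ft_force"].round(2),o["tool_rot"].round(3))
d=snap("top"); save(d,"t3.png",(160,90,420,285),3)
for b in blocks(d): print(b)
E
```

```text
9.85 [0.57204939 0.17926874 0.09221791] [-0.15  0.17 -3.98] [[-0.175  0.002  0.985]
 [-0.985  0.    -0.175]
 [-0.    -1.     0.002]]
(288.2, 578.6, 292.0, 579.2, 31.2, 170.1, -87.6)
(457.5, -163.2, 457.8, -163.5, 39.9, 58.2, 22.9)
(461.1, -384.4, 460.9, -384.5, 38.6, 53.4, 22.5)
(470.4, -266.9, 470.4, -266.9, 38.6, 53.1, -6.7)
(599.9, -382.1, 599.8, -382.3, 37.4, 52.7, 15.5)
(612.5, -261.1, 612.8, -261.1, 39.3, 52.1, 0.1)
```

View pics/s3.png

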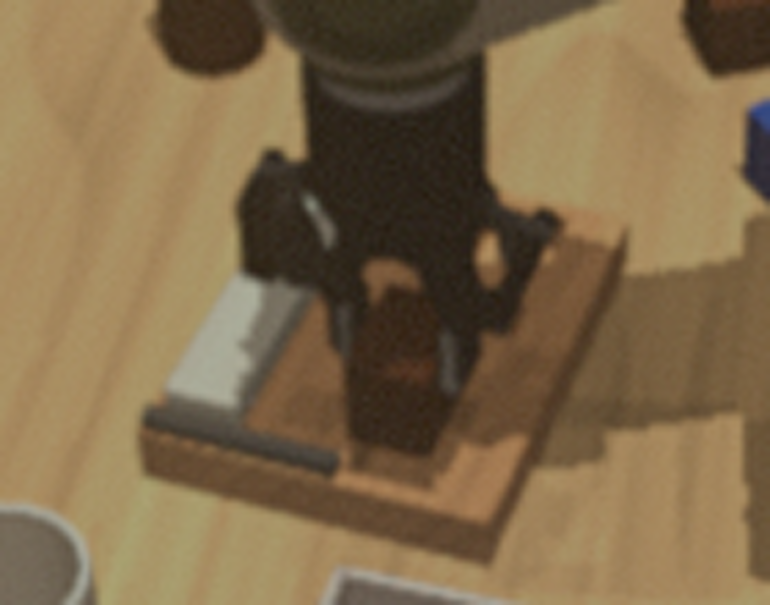

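View pics/t3.png

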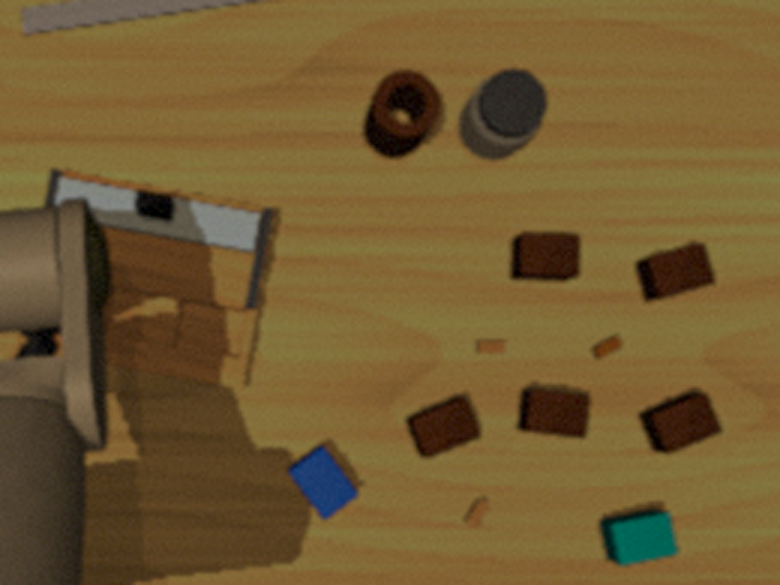

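```bash
python3 - <<'E'
from h import *
s=snap("side"); o=env.observe(); p=o["position"]; print(p)
a=np.radians(-10); ex=np.array([np.cos(a),np.sin(a),0]); ey=np.array([-np.sin(a),np.cos(a),0])
c=np.array([p[0],p[1],p[2]-.0484])
P=[c+ex*.02*sx+ey*.028 for sx in(1,-1)]
print(((proj(s,P)-[170,180])*5.5+2.2).round(1))
E=np.array([[352,437],[432,455]]);
W=onz(s,(E-2.2)/5.5+[170,180],p[2]-.0484); print(W, (W-c)@ey)
print((W-c)@ex)
save(s,"s3b.png",(215,235,265,275),14)
E
```

```text
[0.5718198  0.17951441 0.09190747]
[[345.6 448.5]
 [430.5 469.6]]
[[0.59493281 0.19633927 0.04350747]
 [0.55784709 0.20186141 0.04350747]] [0.02058279 0.01958117]
[ 0.01984027 -0.01764095]
```

View pics/s3b.png

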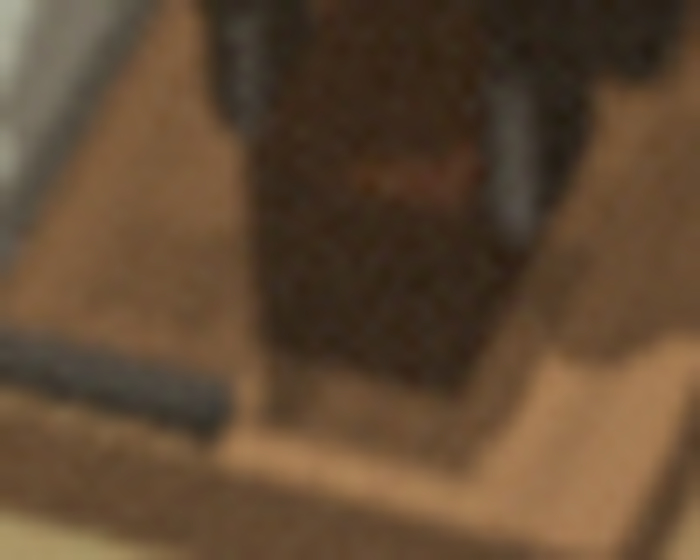

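```bash
python3 - <<'E'
from h import *
s=snap("side"); o=env.observe(); p=o["position"]; print(p,o["time_s"])
a=np.radians(-10); ex=np.array([np.cos(a),np.sin(a),0]); ey=np.array([-np.sin(a),np.cos(a),0]); ez=np.array([0,0,1])
c=np.array([p[0],p[1],p[2]-.0484])
for dy in (0,-.007):
  P=[c+ex*.02*sx+ey*(.028*sy+dy)+ez*z for z in (0,.05) for sy in (1,-1) for sx in(1,-1)]
  print(((proj(s,P)-[200,215])*9+4).round(0).tolist())
# finger tips
P=[p+ex*.02*sx+ey*.011-ez*.02 for sx in(1,-1)]
print("tips",((proj(s,P)-[200,215])*9+4).round(0).tolist())
im=s["img"].astype(float)*1.8; s["img"]=np.clip(im,0,255).astype(np.uint8)
save(s,"s3c.png",(200,215,280,275),9)
E
```

```text
[0.57173984 0.1796187  0.0917927 ] 10.0
[[296.0, 420.0], [435.0, 454.0], [369.0, 281.0], [504.0, 313.0], [287.0, 289.0], [430.0, 323.0], [362.0, 151.0], [501.0, 182.0]]
[[306.0, 402.0], [444.0, 436.0], [378.0, 264.0], [512.0, 296.0], [297.0, 271.0], [439.0, 305.0], [371.0, 134.0], [510.0, 165.0]]
tips [[314.0, 303.0], [454.0, 337.0]]
```

View pics/s3c.png

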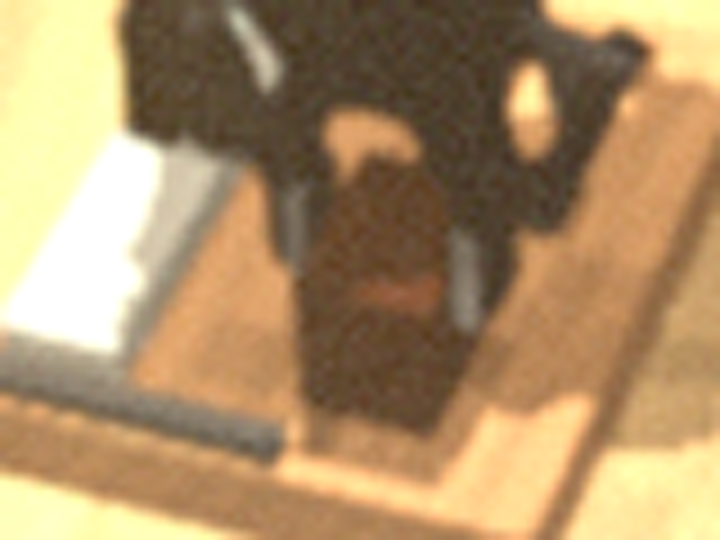

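```bash
python3 - <<'E'
from h import *
s=snap("side")
a=np.radians(20.2); ex=np.array([np.cos(a),np.sin(a),0]); ey=np.array([-np.sin(a),np.cos(a),0]); ez=np.array([0,0,1])
p=np.array([.6082,-.1567,.109]);c=p-[0,0,.0484]
P=[c+ex*.02*sx+ey*(.028*sy)+ez*z for z in (0,.05) for sy in (1,-1) for sx in(1,-1)]
print(((proj(s,P)-[200,100])*3.5+1.5).round(0).tolist())
im=cv2.imread("pics/s2.png"); im=im[140:290,100:260]; cv2.imwrite("pics/s2z.png",np.clip(cv2.resize(im,None,fx=4,fy=4)*1.8,0,255).astype(np.uint8))
E
```

```text
[[167.0, 267.0], [213.0, 261.0], [156.0, 230.0], [201.0, 225.0], [165.0, 219.0], [213.0, 213.0], [154.0, 182.0], [200.0, 177.0]]
```

View pics/s2z.png

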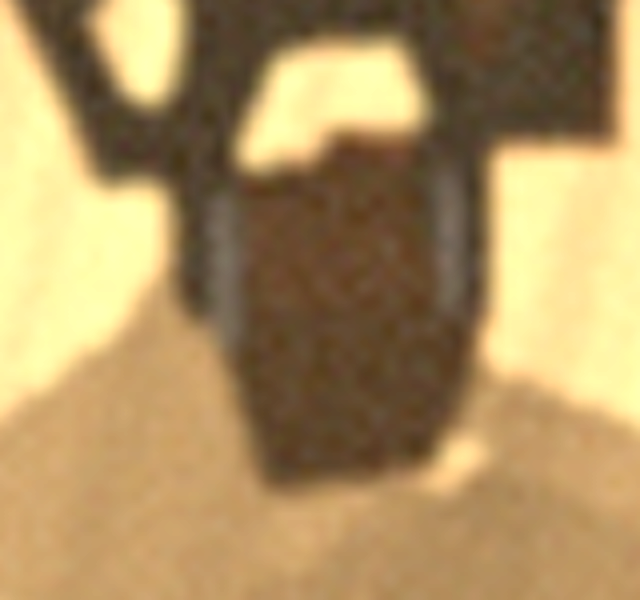

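```bash
python3 - <<'E'
from h import *
s=snap("side"); im=np.clip(s["img"].astype(float)*1.8,0,255).astype(np.uint8)
ez=np.array([0,0,1])
big=cv2.resize(im[120:200,240:330],None,fx=8,fy=8,interpolation=cv2.INTER_CUBIC)[:,:,::-1].copy()
for (x,y,t) in [(612.6,-261.2,0),(457.6,-163.2,22),(470.4,-267,-6.3)]:
  a=np.radians(t); ex=np.array([np.cos(a),np.sin(a),0]); ey=np.array([-np.sin(a),np.cos(a),0]); c=np.array([x,y,0])/1000
  for sx,sy,z in [(1,1,0),(-1,1,0),(1,1,.05),(-1,1,.05),(1,-1,.05),(-1,-1,.05),(-1,-1,0)]:
    q=(proj(s,[c+ex*.02*sx+ey*.028*sy+ez*z])[0]-[240,120])*8+3.5
    cv2.circle(big,(int(q[0]),int(q[1])),3,(0,255,0),-1)
cv2.imwrite("pics/chk.png",big)
E
```

```text
(no output)
```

View pics/chk.png

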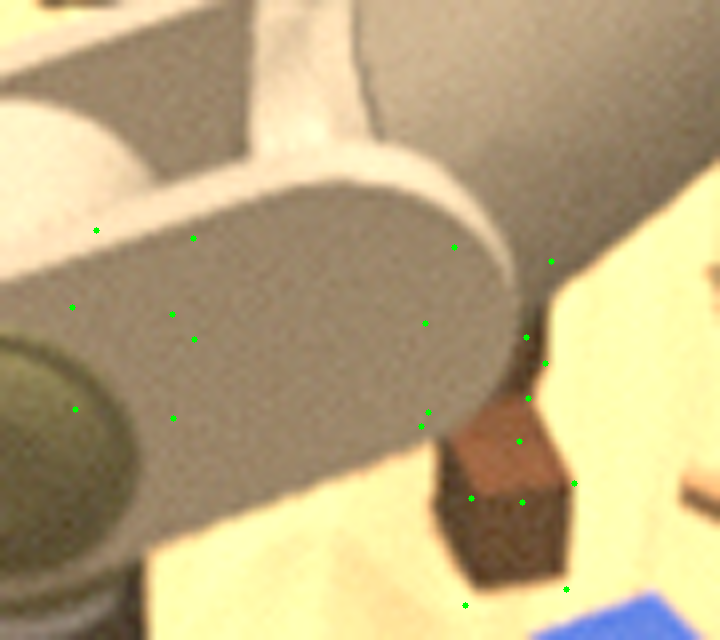

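>>> carry_out(targets=[[[1,0,1,-6,0,0,0],[1,0,1,-12,0,0,0],[1,0,1,-15,0,0,0],[1,0,1,-18,0,0,0],[1,0,1,-21,0,0,0],[1,0,1,-24,0,0,0],[1,0,1,-24,0,0,0]]])

```text
time_s: 10.68
position: [0.5713, 0.181, 0.0666]
tool_rot: [[-0.174, -0.001, 0.985], [-0.985, -0.0, -0.174], [0.0, -1.0, -0.001]]
ft_force: [-0.3, 0.3, -3.3]
grip_width: 0.0393
```

>>> carry_out(targets=[[[1,0,0,-4,0,0,0],[1,0,0,-8,0,0,0],[1,0,0,-11,0,0,0],[1,0,0,-11,0,0,0],[1,0,0,-11,0,0,0]]])

```text
time_s: 11.1
position: [0.5714, 0.181, 0.0561]
tool_rot: [[-0.174, -0.0, 0.985], [-0.985, -0.0, -0.174], [0.0, -1.0, -0.0]]
ft_force: [-0.3, -0.7, -4.3]
grip_width: 0.0395
```

>>> carry_out(targets=[[[1,0,0,-1.5,0,0,0],[1,0,0,-1.5,0,0,0],[0.7,0,0,-1.5,0,0,0],[0.4,0,0,-1.5,0,0,0],[0,0,0,-1.5,0,0,0],[0,0,0,-1.5,0,0,0],[0,0,0,15,0,0,0],[0,0,0,50,0,0,0],[0,0,0,85,0,0,0],[0,-5,-15,110,0,0,5],[0,-17,-53,120,0,0,11],[0,-30,-91,120,0,0,17],[0,-43,-129,120,0,0,23],[0,-56,-167,120,0,0,29],[0,-69,-205,120,0,0,32],[0,-82,-245,120,0,0,32],[0,-95,-285,120,0,0,32],[0,-107,-322,120,0,0,32],[0,-114,-344,120,0,0,32],[0,-114,-344,120,0,0,32]]])

```text
time_s: 12.77
position: [0.4566, -0.1669, 0.1767]
tool_rot: [[0.37, 0.001, 0.929], [-0.929, -0.002, 0.37], [0.002, -1.0, 0.0]]
ft_force: [0.4, -1.0, 0.6]
grip_width: 0.0856
```

```bash
python3 - <<'E'
from h import *
d=snap("top"); save(d,"t4.png",(130,90,420,290),2.7)
s=snap("side"); save(s,"s4.png",(170,180,310,290),5.5)
o=env.observe(); print(o["time_s"],o["position"],o["ft_force"].round(2))
for b in blocks(d): print(b)
print(blocks(d,.056)[-1])
E
```

```text
12.8667 [ 0.45735367 -0.16360991  0.17658058] [-0.19  0.23  0.23]
(460.6, -384.5, 460.5, -384.5, 37.6, 53.2, 21.0)
(571.4, 179.6, 571.1, 179.6, 41.5, 52.8, -10.3)
(600.0, -382.3, 599.8, -382.3, 38.0, 52.3, 15.8)
(612.2, -261.4, 612.7, -261.2, 40.3, 51.1, -0.7)
(611.6, -260.1, 612.1, -259.9, 40.1, 50.8, -0.7)
```

View pics/t4.png

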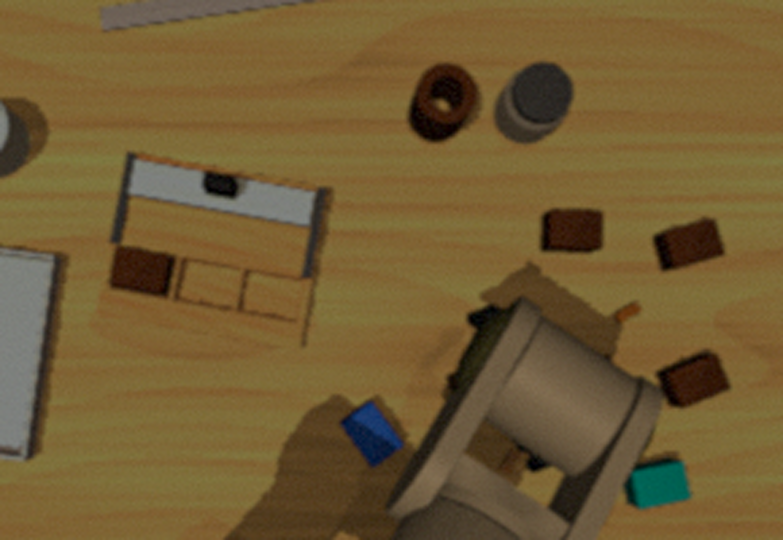

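View pics/s4.png

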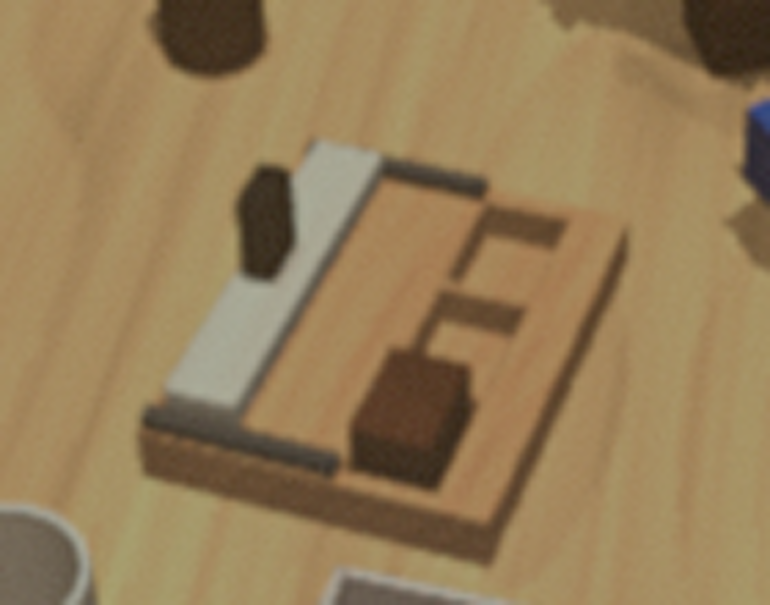

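>>> carry_out(targets=[[[0,0,0.2,-35,0,0,0],[0,0,0.2,-75,0,0,0],[0,0,0.2,-110,0,0,0],[0,0,0.2,-125,0,0,0],[0,0,0.2,-128,0,0,0],[0,0,0.2,-128,0,0,0],[1,0,0.2,-128,0,0,0],[1,0,0.2,-128,0,0,0],[1,0,0.2,-128,0,0,0],[1,0,0.2,-128,0,0,0],[1,0,0.2,-128,0,0,0],[1,0,0.2,-128,0,0,0],[1,0,0.2,-128,0,0,0]]])

```text
time_s: 13.95
position: [0.4577, -0.163, 0.0494]
tool_rot: [[0.375, 0.001, 0.927], [-0.927, -0.001, 0.375], [0.001, -1.0, 0.001]]
ft_force: [-2.2, 0.5, 8.5]
grip_width: 0.0393
```

>>> carry_out(targets=[[[1,0,0,5,0,0,0],[1,0,0,20,0,0,0],[1,0,0,45,0,0,0],[1,0,0,62,0,0,0],[1,0,0,68,0,0,0],[1,0,0,68,0,0,0],[1,0,0,68,0,0,0],[1,0,0,68,0,0,0],[1,0,0,68,0,0,0]]])

```text
time_s: 14.7
position: [0.4571, -0.1626, 0.1153]
tool_rot: [[0.375, -0.002, 0.927], [-0.927, 0.001, 0.375], [-0.002, -1.0, -0.001]]
ft_force: [-0.7, -0.1, -3.6]
grip_width: 0.0396
```

```bash
cat > w.py <<'E'
from h import *
F=[]
for i in range(6):
    o=env.observe(); F.append(o["ft_force"]); s=snap("side")
F=np.array(F); print(o["time_s"],o["position"].round(4),"mean",F.mean(0).round(2),"sd",F.std(0).round(2))
print("heading",np.degrees(np.arctan2(o["tool_rot"][1,2],o["tool_rot"][0,2])).round(2))
E
python3 w.py
```

```text
14.95 [ 0.4574 -0.1628  0.116 ] mean [ 0.11  0.19 -3.23] sd [0.41 0.21 0.33]
heading 22.0
```

>>> carry_out(targets=[[[1,3,9,6,0,0,-4],[1,12,34,15,0,0,-10],[1,25,68,20,0,0,-16],[1,38,103,20,0,0,-22],[1,51,138,20,0,0,-28],[1,63,173,20,0,0,-32],[1,76,207,20,0,0,-32],[1,88,240,15,0,0,-32],[1,97,263,0,0,0,-32],[1,102,276,-15,0,0,-32],[1,102.5,278.8,-24,0,0,-32],[1,102.5,278.8,-24,0,0,-32],[1,102.5,278.8,-24,0,0,-32],[1,102.5,278.8,-24,0,0,-32],[1,102.5,278.8,-24,0,0,-32]]])

```text
time_s: 16.25
position: [0.5603, 0.115, 0.0933]
tool_rot: [[-0.175, 0.002, 0.985], [-0.985, -0.0, -0.175], [-0.0, -1.0, 0.002]]
ft_force: [-0.0, -0.7, -3.6]
grip_width: 0.0391
```

```bash
python3 w.py
```

```text
16.5 [0.5601 0.1157 0.0927] mean [-0.04 -0.27 -3.33] sd [0.65 0.34 0.43]
heading -10.03
```

>>> carry_out(targets=[[[1,0,0.3,-6,0,0,0],[1,0,0.3,-12,0,0,0],[1,0,0.3,-16,0,0,0],[1,0,0.3,-20,0,0,0],[1,0,0.3,-24,0,0,0],[1,0,0.3,-28,0,0,0],[1,0,0.3,-32,0,0,0],[1,0,0.3,-36,0,0,0],[1,0,0.3,-36,0,0,0],[1,0,0.3,-36,0,0,0]]])

```text
time_s: 17.38
position: [0.56, 0.1163, 0.0562]
tool_rot: [[-0.174, -0.0, 0.985], [-0.985, -0.0, -0.174], [0.0, -1.0, -0.0]]
ft_force: [-0.9, 0.3, -3.0]
grip_width: 0.0392
```

>>> carry_out(targets=[[[1,0,0,-1,0,0,0],[0.7,0,0,-1,0,0,0],[0.4,0,0,-1,0,0,0],[0,0,0,-1,0,0,0],[0,0,0,-1,0,0,0],[0,0,0,15,0,0,0],[0,0,0,50,0,0,0],[0,0,0,85,0,0,0],[0,2,-15,110,0,0,5],[0,7,-53,120,0,0,10],[0,13,-91,120,0,0,10],[0,18,-129,120,0,0,10],[0,23,-167,120,0,0,10],[0,29,-205,120,0,0,10],[0,34,-245,120,0,0,10],[0,40,-285,120,0,0,10],[0,45,-322,120,0,0,10],[0,49,-355,120,0,0,10],[0,52.5,-377.6,120,0,0,10],[0,52.5,-377.6,120,0,0,10]]])

```text
time_s: 19.05
position: [0.6123, -0.266, 0.1757]
tool_rot: [[-0.004, 0.0, 1.0], [-1.0, -0.001, -0.004], [0.001, -1.0, 0.0]]
ft_force: [1.3, 0.4, -0.4]
grip_width: 0.0856
```

```bash
python3 - <<'E'
from h import *
d=snap("top"); save(d,"t5.png",(130,90,420,290),2.7)
for b in blocks(d): print(b)
s=snap("side"); save(s,"s5.png",(170,180,310,290),5.5)
E
python3 w.py
```

```text
(461.3, -384.0, 460.4, -386.1, 39.0, 53.3, 20.6)
(559.5, 112.7, 559.4, 112.8, 41.8, 58.4, -9.5)
(571.3, 179.4, 571.1, 179.2, 41.4, 53.0, -10.4)
19.4 [ 0.6126 -0.2601  0.1766] mean [-0.5   0.07  0.04] sd [0.38 0.17 0.53]
heading 0.09
```

View pics/t5.png

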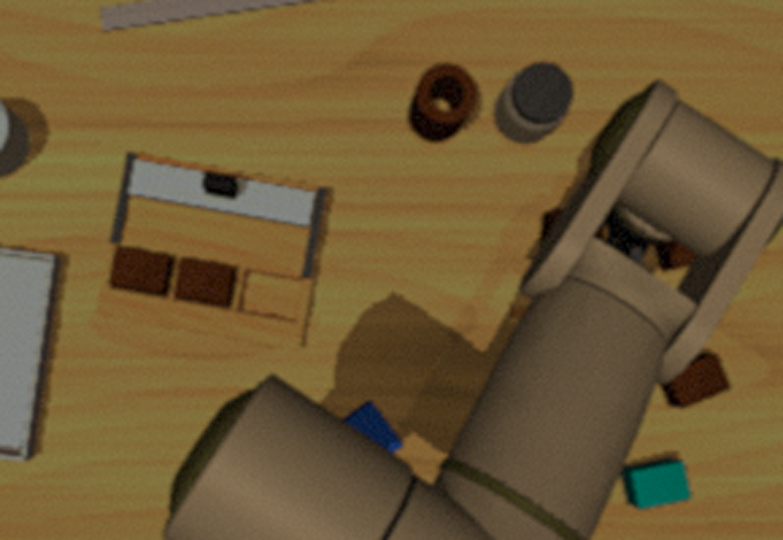

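View pics/s5.png

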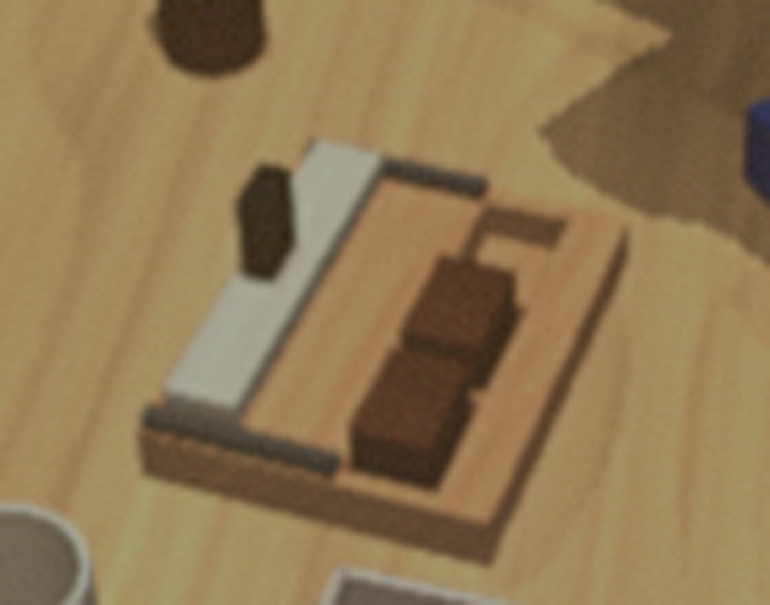

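>>> carry_out(targets=[[[0,0,-0.8,-35,0,0,0],[0,0,-0.8,-75,0,0,0],[0,0,-0.8,-110,0,0,0],[0,0,-0.8,-125,0,0,0],[0,0,-0.8,-128,0,0,0],[0,0,-0.8,-128,0,0,0],[1,0,-0.8,-128,0,0,0],[1,0,-0.8,-128,0,0,0],[1,0,-0.8,-128,0,0,0],[1,0,-0.8,-128,0,0,0],[1,0,-0.8,-128,0,0,0],[1,0,-0.8,-128,0,0,0],[1,0,-0.8,-128,0,0,0]]])

```text
time_s: 20.53
position: [0.613, -0.2623, 0.0498]
tool_rot: [[0.0, 0.002, 1.0], [-1.0, -0.001, 0.0], [0.001, -1.0, 0.002]]
ft_force: [-1.4, 0.4, 7.5]
grip_width: 0.0394
```

>>> carry_out(targets=[[[1,0,0,5,0,0,0],[1,0,0,20,0,0,0],[1,0,0,45,0,0,0],[1,0,0,62,0,0,0],[1,0,0,68,0,0,0],[1,0,0,68,0,0,0],[1,0,0,68,0,0,0],[1,0,0,68,0,0,0],[1,0,0,68,0,0,0]]])

```text
time_s: 21.28
position: [0.612, -0.2618, 0.1149]
tool_rot: [[0.0, -0.002, 1.0], [-1.0, 0.001, 0.0], [-0.001, -1.0, -0.002]]
ft_force: [0.2, -0.1, -1.0]
grip_width: 0.039
```

```bash
python3 w.py
```

```text
21.5333 [ 0.6124 -0.2621  0.1159] mean [ 0.07 -0.08 -0.95] sd [0.25 0.4  0.39]
heading 0.0
```

>>> carry_out(targets=[[[1,-1,10,10,0,0,-1],[1,-4,35,25,0,0,-3],[1,-8,75,40,0,0,-5],[1,-12,115,40,0,0,-7],[1,-16,155,40,0,0,-7],[1,-20,195,40,0,0,-7],[1,-24,235,40,0,0,-7],[1,-28,275,40,0,0,-7],[1,-32,315,40,0,0,-7],[1,-36,355,40,0,0,-7],[1,-40,395,40,0,0,-7],[1,-44,435,40,0,0,-7],[1,-48,475,40,0,0,-7],[1,-52,515,40,0,0,-7],[1,-56,555,30,0,0,-7],[1,-60,590,20,0,0,-7],[1,-63,615,0,0,0,-7],[1,-65.8,632.8,-10,0,0,-7],[1,-65.8,632.8,-10,0,0,-7],[1,-65.8,632.8,-10,0,0,-7]]])

```text
time_s: 23.25
position: [0.5462, 0.3713, 0.1056]
tool_rot: [[-0.12, -0.001, 0.993], [-0.993, -0.001, -0.12], [0.001, -1.0, -0.001]]
ft_force: [-0.5, -0.1, -0.1]
grip_width: 0.0398
```

```bash
python3 w.py; python3 - <<'E'
from h import *
d=snap("top")
for b in blocks(d): print(b)
s=snap("side"); save(s,"s6.png",(130,180,340,370),3.5)
print(onz(d,[(118.75,137)],.095))
E
```

```text
23.5 [0.5474 0.3698 0.1072] mean [ 0.   -0.03 -0.67] sd [0.71 0.3  0.4 ]
heading -7.08
(460.6, -384.4, 460.7, -384.4, 38.0, 53.5, 22.8)
(470.4, -267.0, 470.4, -267.0, 39.0, 52.7, -5.8)
(559.4, 113.1, 559.4, 112.9, 41.6, 57.4, -9.5)
(571.4, 179.4, 571.1, 179.3, 41.5, 52.8, -10.3)
(600.0, -382.1, 599.7, -382.1, 37.8, 52.1, 16.1)
[[0.70723118 0.33784349 0.095     ]]
```

View pics/s6.png

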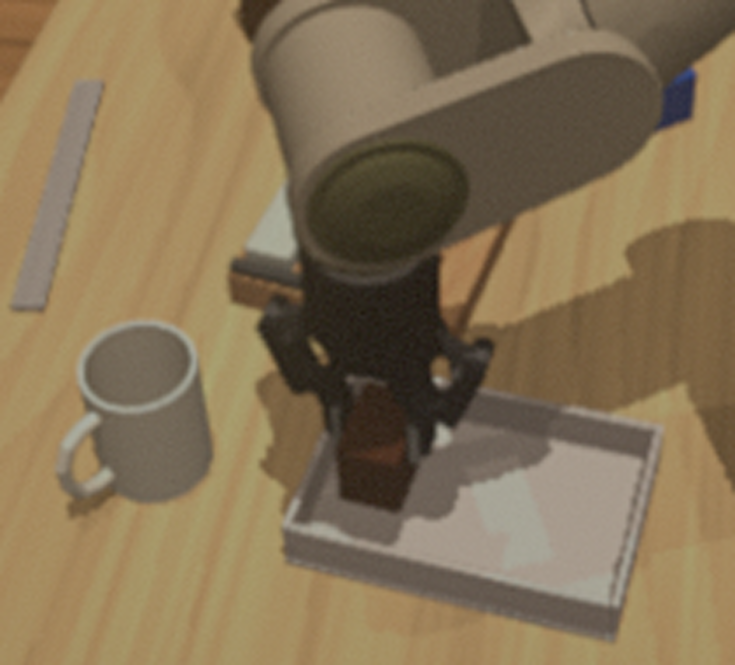

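>>> carry_out(targets=[[[1,0,0,-15,0,0,0],[1,0,0,-30,0,0,0],[1,0,0,-42,0,0,0],[1,0,0,-49,0,0,0],[1,0,0,-51,0,0,0],[1,0,0,-51,0,0,0],[0.7,0,0,-51,0,0,0],[0.4,0,0,-51,0,0,0],[0.4,0,0,-51,0,0,0],[0.4,0,0,-51,0,0,0],[0.4,0,0,-40,0,0,0],[0.4,0,0,-15,0,0,0],[0.4,0,0,20,0,0,0],[0,0,0,55,0,0,0],[0,0,-10,75,0,0,0]]])

```text
time_s: 24.9
position: [0.5472, 0.3621, 0.1865]
tool_rot: [[-0.12, 0.006, 0.993], [-0.993, 0.003, -0.12], [-0.004, -1.0, 0.005]]
ft_force: [0.7, 0.2, 1.1]
grip_width: 0.0733
```

>>> carry_out(targets=[[[0,-5,-40,0,0,0,0],[0,-10,-80,0,0,0,1],[0,-15,-120,0,0,0,1],[0,-20,-160,0,0,0,1],[0,-25,-200,0,0,0,1],[0,-30,-240,0,0,0,1],[0,-35,-280,0,0,0,1],[0,-40,-320,0,0,0,1],[0,-45,-360,0,0,0,1],[0,-50,-400,0,0,0,1],[0,-54,-440,0,0,0,1],[0,-58,-480,0,0,0,1],[0,-62,-520,0,0,0,1],[0,-67,-560,0,0,0,1],[0,-72,-595,0,0,0,1],[0,-76,-620,0,0,0,1],[0,-77,-627,0,0,0,1],[0,-77,-627,0,0,0,1],[0,-77,-627,0,0,0,1],[0,-77,-627,0,0,0,1]]])

```text
time_s: 26.57
position: [0.47, -0.2649, 0.1817]
tool_rot: [[-0.103, 0.0, 0.995], [-0.995, 0.0, -0.103], [-0.0, -1.0, 0.0]]
ft_force: [-0.4, 0.8, 0.1]
grip_width: 0.0854
```

```bash
python3 w.py; python3 - <<'E'
from h import *
d=snap("top"); save(d,"t7.png",(80,90,420,290),2.3)
for b in blocks(d): print(b)
for b in blocks(d,.055): print(b)
E
```

```text
26.8167 [ 0.4699 -0.2655  0.1815] mean [-0.22  0.24  0.04] sd [0.23 0.43 0.54]
heading -5.93
(548.6, 371.5, 548.5, 371.3, 35.5, 55.3, -6.8)
(559.4, 112.7, 559.4, 112.9, 41.9, 57.9, -8.4)
(571.2, 179.4, 571.1, 179.2, 41.6, 52.7, -9.7)
(599.9, -382.4, 599.7, -382.2, 37.4, 52.3, 15.0)
(548.3, 370.0, 548.3, 369.8, 35.4, 55.1, -6.8)
(559.0, 112.3, 559.1, 112.5, 41.7, 57.6, -8.4)
(570.9, 178.7, 570.8, 178.5, 41.4, 52.5, -9.7)
(599.4, -380.8, 599.2, -380.6, 37.2, 52.1, 15.0)
```

View pics/t7.png

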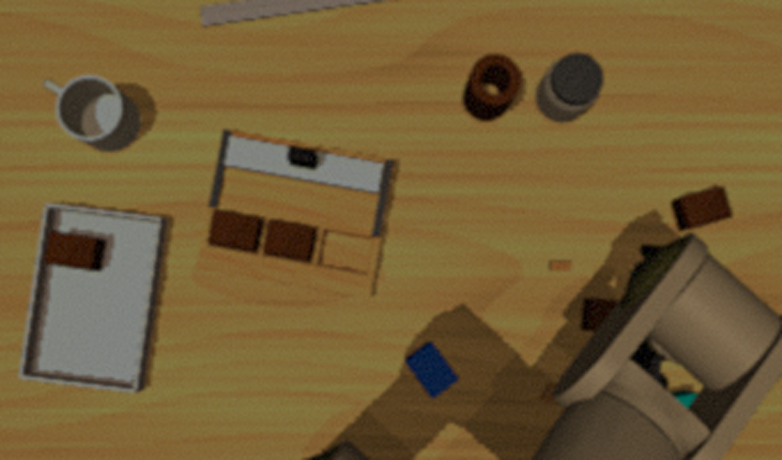

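>>> carry_out(targets=[[[0,0.5,-1.3,-35,0,0,0],[0,0.5,-1.3,-75,0,0,0],[0,0.5,-1.3,-110,0,0,0],[0,0.5,-1.3,-128,0,0,0],[0,0.5,-1.3,-132,0,0,0],[0,0.5,-1.3,-132,0,0,0],[1,0.5,-1.3,-132,0,0,0],[1,0.5,-1.3,-132,0,0,0],[1,0.5,-1.3,-132,0,0,0],[1,0.5,-1.3,-132,0,0,0],[1,0.5,-1.3,-132,0,0,0],[1,0.5,-1.3,-132,0,0,0],[1,0.5,-1.3,-132,0,0,0]]])

```text
time_s: 28.0
position: [0.4705, -0.2679, 0.0506]
tool_rot: [[-0.104, 0.001, 0.995], [-0.995, -0.001, -0.104], [0.001, -1.0, 0.002]]
ft_force: [-2.0, 0.6, 5.8]
grip_width: 0.0391
```

>>> carry_out(targets=[[[1,0,0,5,0,0,0],[1,0,0,20,0,0,0],[1,0,0,45,0,0,0],[1,0,0,62,0,0,0],[1,0,0,68,0,0,0],[1,0,0,68,0,0,0],[1,0,0,68,0,0,0],[1,0,0,68,0,0,0],[1,0,0,68,0,0,0]]])

```text
time_s: 28.75
position: [0.4698, -0.2673, 0.1162]
tool_rot: [[-0.105, -0.002, 0.995], [-0.995, 0.001, -0.105], [-0.001, -1.0, -0.002]]
ft_force: [0.2, 0.3, -0.8]
grip_width: 0.0394
```

```bash
python3 w.py
```

```text
29.0 [ 0.4701 -0.2676  0.117 ] mean [ 0.11 -0.15 -0.98] sd [0.62 0.43 0.47]
heading -6.0
```

>>> carry_out(targets=[[[1,1,10,10,0,0,-1],[1,4,35,25,0,0,-1],[1,9,75,40,0,0,-1],[1,14,115,40,0,0,-1],[1,19,155,40,0,0,-1],[1,23,195,40,0,0,-1],[1,28,235,40,0,0,-1],[1,33,275,40,0,0,-1],[1,38,315,40,0,0,-1],[1,42,355,40,0,0,-1],[1,47,395,40,0,0,-1],[1,52,435,40,0,0,-1],[1,57,475,40,0,0,-1],[1,61,510,35,0,0,-1],[1,65,545,25,0,0,-1],[1,68,565,10,0,0,-1],[1,68.7,574.7,-8,0,0,-1],[1,68.7,574.7,-10,0,0,-1],[1,68.7,574.7,-10,0,0,-1],[1,68.7,574.7,-10,0,0,-1]]])

```text
time_s: 30.72
position: [0.5392, 0.3064, 0.108]
tool_rot: [[-0.122, 0.0, 0.992], [-0.992, -0.0, -0.122], [-0.0, -1.0, 0.0]]
ft_force: [-0.0, -0.3, -0.2]
grip_width: 0.0391
```

```bash
python3 w.py; python3 - <<'E'
from h import *
d=snap("top"); save(d,"t8.png",(80,90,420,290),2.3)
for b in blocks(d): print(b)
s=snap("side"); save(s,"s8.png",(130,180,340,370),3.5)
E
```

```text
30.9667 [0.5393 0.3065 0.1083] mean [ 0.12  0.05 -0.99] sd [0.25 0.44 0.86]
heading -7.05
(461.3, -384.3, 460.8, -384.4, 39.1, 53.3, 21.8)
(559.4, 112.8, 559.4, 112.8, 41.4, 58.4, -9.9)
(600.0, -382.1, 599.8, -382.0, 37.9, 52.6, 15.5)
```

View pics/s8.png

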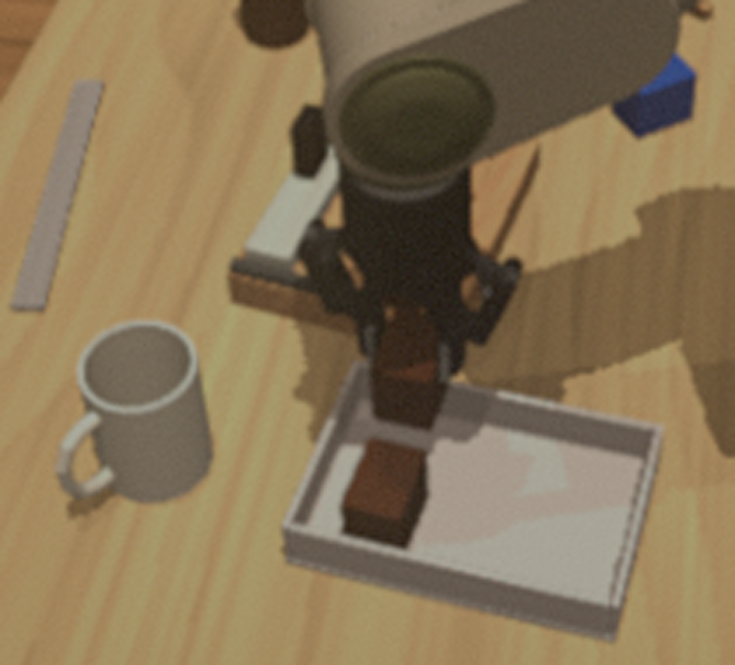

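>>> carry_out(targets=[[[1,0,0,-15,0,0,0],[1,0,0,-30,0,0,0],[1,0,0,-42,0,0,0],[1,0,0,-49,0,0,0],[1,0,0,-51.5,0,0,0],[1,0,0,-51.5,0,0,0],[0.7,0,0,-51.5,0,0,0],[0.4,0,0,-51.5,0,0,0],[0.4,0,0,-51.5,0,0,0],[0.4,0,0,-51.5,0,0,0],[0.4,0,0,-40,0,0,0],[0.4,0,0,-15,0,0,0],[0.4,0,0,20,0,0,0],[0,0,0,55,0,0,0],[0,0,-10,75,0,0,0]]])

```text
time_s: 32.37
position: [0.5395, 0.2982, 0.1874]
tool_rot: [[-0.121, 0.006, 0.993], [-0.993, 0.002, -0.121], [-0.003, -1.0, 0.005]]
ft_force: [0.3, 0.1, 0.6]
grip_width: 0.0739
```

>>> carry_out(targets=[[[0,3,-40,0,0,0,3],[0,7,-80,0,0,0,6],[0,10,-120,0,0,0,9],[0,14,-160,0,0,0,12],[0,18,-200,0,0,0,15],[0,21,-240,0,0,0,18],[0,25,-280,0,0,0,21],[0,28,-320,0,0,0,22.5],[0,32,-360,0,0,0,22.5],[0,35,-400,0,0,0,22.5],[0,39,-440,0,0,0,22.5],[0,42,-480,0,0,0,22.5],[0,46,-520,0,0,0,22.5],[0,50,-560,0,0,0,22.5],[0,53,-600,0,0,0,22.5],[0,57,-640,0,0,0,22.5],[0,60,-668,0,0,0,22.5],[0,60.7,-678.6,0,0,0,22.5],[0,60.7,-678.6,0,0,0,22.5],[0,60.7,-678.6,0,0,0,22.5]]])

```text
time_s: 34.03
position: [0.5995, -0.3808, 0.1826]
tool_rot: [[0.267, -0.0, 0.964], [-0.964, 0.0, 0.267], [-0.0, -1.0, -0.0]]
ft_force: [0.2, 0.8, -0.7]
grip_width: 0.0855
```

```bash
python3 w.py; python3 - <<'E'
from h import *
d=snap("top"); save(d,"t9.png",(80,90,420,290),2.3)
for b in blocks(d): print(b)
E
```

```text
34.2833 [ 0.5999 -0.38    0.1829] mean [ 0.25  0.37 -0.14] sd [0.69 0.32 0.3 ]
heading 15.6
(540.8, 307.5, 540.7, 307.5, 35.4, 56.4, -7.0)
(548.6, 371.2, 548.6, 371.2, 35.4, 55.1, -6.8)
(559.6, 113.0, 559.4, 112.7, 41.5, 58.2, -10.3)
(571.3, 179.2, 571.1, 179.2, 41.2, 53.0, -10.7)
```

View pics/t9.png

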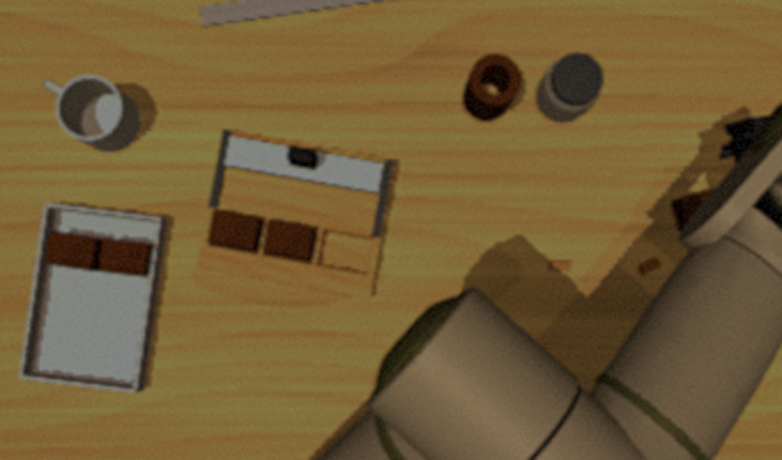

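>>> carry_out(targets=[[[0,0,-1.8,-35,0,0,0],[0,0,-1.8,-75,0,0,0],[0,0,-1.8,-110,0,0,0],[0,0,-1.8,-130,0,0,0],[0,0,-1.8,-134,0,0,0],[0,0,-1.8,-134,0,0,0],[1,0,-1.8,-134,0,0,0],[1,0,-1.8,-134,0,0,0],[1,0,-1.8,-134,0,0,0],[1,0,-1.8,-134,0,0,0],[1,0,-1.8,-134,0,0,0],[1,0,-1.8,-134,0,0,0],[1,0,-1.8,-134,0,0,0]]])

```text
time_s: 35.47
position: [0.6, -0.3837, 0.0501]
tool_rot: [[0.267, 0.002, 0.964], [-0.964, -0.002, 0.267], [0.002, -1.0, 0.001]]
ft_force: [-0.8, 0.2, 7.6]
grip_width: 0.0394
```

>>> carry_out(targets=[[[1,0,0,5,0,0,0],[1,0,0,20,0,0,0],[1,0,0,45,0,0,0],[1,0,0,62,0,0,0],[1,0,0,68,0,0,0],[1,0,0,68,0,0,0],[1,0,0,68,0,0,0],[1,0,0,68,0,0,0],[1,0,0,68,0,0,0]]])

```text
time_s: 36.22
position: [0.5992, -0.3829, 0.1146]
tool_rot: [[0.267, -0.002, 0.964], [-0.964, 0.002, 0.267], [-0.002, -1.0, -0.001]]
ft_force: [-0.5, 0.6, -4.5]
grip_width: 0.0394
```

```bash
python3 w.py
```

```text
36.4667 [ 0.5995 -0.3833  0.1159] mean [-0.09 -0.12 -3.46] sd [0.37 0.55 0.67]
heading 15.5
```

>>> carry_out(targets=[[[1,-1,9,6,0,0,-4],[1,-4,34,15,0,0,-8],[1,-8,70,20,0,0,-12],[1,-13,108,20,0,0,-16],[1,-17,146,20,0,0,-20],[1,-22,184,20,0,0,-24],[1,-26,222,20,0,0,-25.5],[1,-31,260,20,0,0,-25.5],[1,-35,298,20,0,0,-25.5],[1,-40,336,20,0,0,-25.5],[1,-44,374,20,0,0,-25.5],[1,-48,405,10,0,0,-25.5],[1,-50,424,-5,0,0,-25.5],[1,-51.3,431,-20,0,0,-25.5],[1,-51.3,431.6,-23,0,0,-25.5],[1,-51.3,431.6,-23,0,0,-25.5],[1,-51.3,431.6,-23,0,0,-25.5],[1,-51.3,431.6,-23,0,0,-25.5]]])

```text
time_s: 38.02
position: [0.549, 0.0473, 0.0943]
tool_rot: [[-0.175, 0.002, 0.985], [-0.985, -0.0, -0.175], [0.0, -1.0, 0.002]]
ft_force: [0.1, -0.3, -3.4]
grip_width: 0.0391
```

```bash
python3 w.py; python3 - <<'E'
from h import *
d=snap("top")
for b in blocks(d): print(b)
s=snap("side"); s["img"]=np.clip(s["img"]*1.5,0,255).astype(np.uint8); save(s,"s10.png",(180,160,300,270),6)
E
```

```text
38.2667 [0.5485 0.0479 0.0937] mean [-0.25 -0.12 -3.09] sd [0.43 0.46 0.59]
heading -10.04
(460.7, -384.5, 460.7, -384.4, 37.7, 53.5, 22.3)
(540.7, 307.7, 540.7, 307.7, 35.0, 56.2, -6.4)
(548.7, 371.4, 548.5, 371.4, 35.5, 54.8, -6.5)
(571.2, 178.6, 570.8, 179.5, 41.6, 54.4, -10.7)
```

View pics/s10.png

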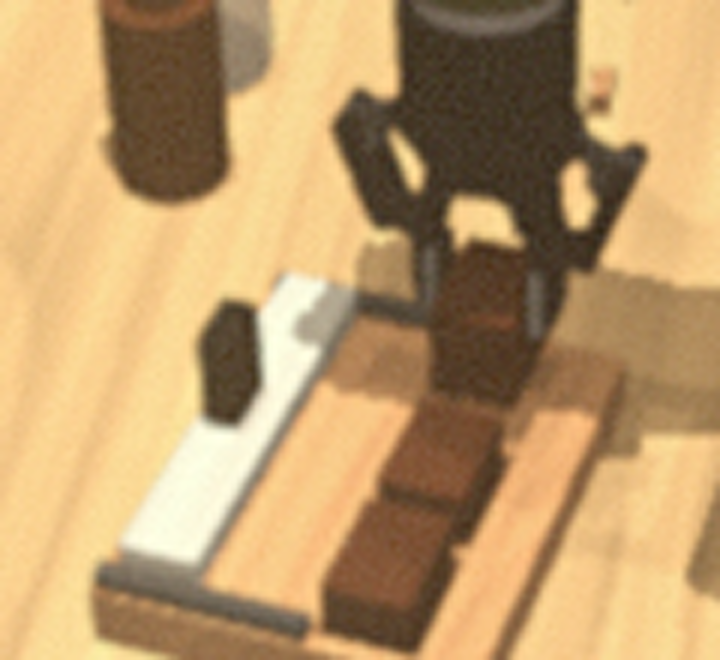

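Held block lines up over socket 3; inserting, watching the force.

>>> carry_out(targets=[[[1,0,0.4,-6,0,0,0],[1,0,0.4,-12,0,0,0],[1,0,0.4,-16,0,0,0],[1,0,0.4,-20,0,0,0],[1,0,0.4,-24,0,0,0],[1,0,0.4,-24,0,0,0]]])

```text
time_s: 38.92
position: [0.5479, 0.0487, 0.0683]
tool_rot: [[-0.174, -0.002, 0.985], [-0.985, 0.0, -0.174], [0.0, -1.0, -0.002]]
ft_force: [1.2, -0.7, -3.5]
grip_width: 0.0388
```

>>> carry_out(targets=[[[1,0,0,-4,0,0,0],[1,0,0,-8,0,0,0],[1,0,0,-12,0,0,0],[1,0,0,-13,0,0,0],[1,0,0,-13,0,0,0],[0.7,0,0,-13,0,0,0],[0.4,0,0,-13,0,0,0],[0,0,0,-13,0,0,0],[0,0,0,-13,0,0,0],[0,0,0,5,0,0,0],[0,0,0,40,0,0,0],[0,0,0,75,0,0,0],[0,0,-15,105,0,0,5],[0,-8,-50,110,0,0,10],[0,-16,-90,110,0,0,15]]])

```text
time_s: 40.17
position: [0.5331, -0.0413, 0.1822]
tool_rot: [[0.095, 0.006, 0.995], [-0.995, -0.002, 0.095], [0.002, -1.0, 0.006]]
ft_force: [0.9, -0.6, -0.2]
grip_width: 0.0855
```

```bash
python3 - <<'E'
from h import *
d=snap("top"); save(d,"t11.png",(80,90,420,290),2.3)
o=env.observe(); print(o["position"])
for b in blocks(d): print(b)
s=snap("side"); save(s,"s11.png",(170,180,310,290),5.5)
E
```

```text
[ 0.53171103 -0.04829254  0.18082509]
(460.7, -384.8, 460.7, -384.6, 37.9, 53.2, 22.5)
(540.7, 307.6, 540.6, 307.5, 35.3, 56.1, -6.7)
(548.6, 371.5, 548.6, 371.4, 35.8, 55.0, -7.2)
(549.3, 58.7, 548.9, 58.1, 36.0, 42.9, 90.0)
(559.4, 113.1, 559.3, 113.3, 42.3, 57.6, -8.4)
(571.2, 179.5, 571.2, 179.5, 42.2, 52.6, -9.0)
```

View pics/s11.png

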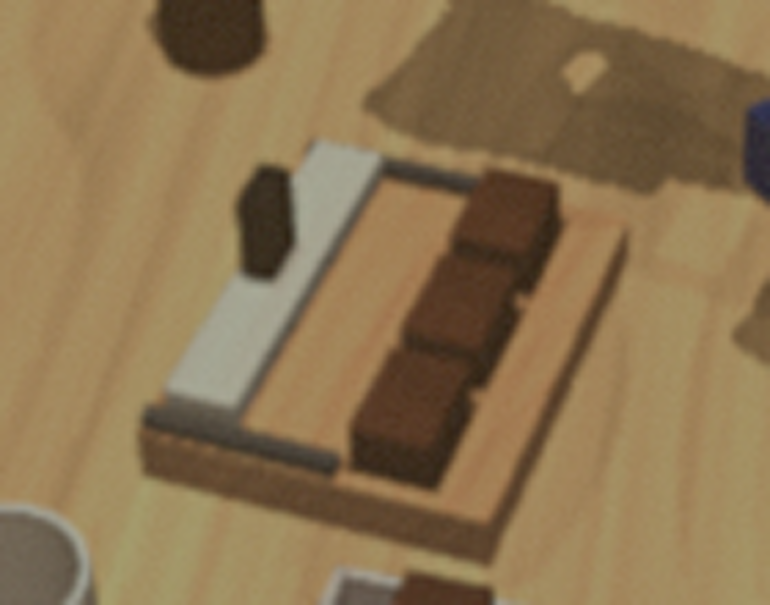

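>>> carry_out(targets=[[[0,-8,-38,0,0,0,5],[0,-16,-76,0,0,0,10],[0,-24,-114,0,0,0,15],[0,-32,-152,0,0,0,17.3],[0,-40,-190,0,0,0,17.3],[0,-48,-228,0,0,0,17.3],[0,-56,-266,0,0,0,17.3],[0,-64,-304,0,0,0,17.3],[0,-70,-334,0,0,0,17.3],[0,-71.3,-343,0,0,0,17.3],[0,-71.3,-343,0,0,0,17.3],[0,-71.3,-343,0,0,0,17.3]]])

```text
time_s: 41.27
position: [0.4612, -0.3835, 0.1791]
tool_rot: [[0.379, -0.0, 0.925], [-0.925, 0.001, 0.379], [-0.001, -1.0, 0.0]]
ft_force: [0.5, 0.3, -0.5]
grip_width: 0.0852
```

```bash
python3 w.py
```

```text
41.5167 [ 0.4616 -0.383   0.1796] mean [ 0.12 -0.2  -0.04] sd [0.4  0.37 0.66]
heading 22.39
```

>>> carry_out(targets=[[[0,-0.8,-1.5,-35,0,0,0],[0,-0.8,-1.5,-75,0,0,0],[0,-0.8,-1.5,-110,0,0,0],[0,-0.8,-1.5,-127,0,0,0],[0,-0.8,-1.5,-131,0,0,0],[0,-0.8,-1.5,-131,0,0,0],[1,-0.8,-1.5,-131,0,0,0],[1,-0.8,-1.5,-131,0,0,0],[1,-0.8,-1.5,-131,0,0,0],[1,-0.8,-1.5,-131,0,0,0],[1,-0.8,-1.5,-131,0,0,0],[1,-0.8,-1.5,-131,0,0,0],[1,-0.8,-1.5,-131,0,0,0]]])

```text
time_s: 42.65
position: [0.4606, -0.3863, 0.0497]
tool_rot: [[0.38, 0.001, 0.925], [-0.925, -0.002, 0.38], [0.002, -1.0, 0.001]]
ft_force: [-1.0, 0.6, 6.1]
grip_width: 0.0392
```

>>> carry_out(targets=[[[1,0,0,5,0,0,0],[1,0,0,20,0,0,0],[1,0,0,45,0,0,0],[1,0,0,62,0,0,0],[1,0,0,68,0,0,0],[1,0,0,68,0,0,0],[1,0,0,68,0,0,0],[1,0,0,68,0,0,0],[1,0,0,68,0,0,0]]])

```text
time_s: 43.4
position: [0.4599, -0.3854, 0.115]
tool_rot: [[0.379, -0.002, 0.925], [-0.925, 0.002, 0.379], [-0.002, -1.0, -0.001]]
ft_force: [0.1, -0.2, -0.8]
grip_width: 0.0391
```

```bash
python3 w.py
```

```text
43.65 [ 0.4602 -0.3857  0.116 ] mean [ 0.07  0.28 -1.43] sd [0.48 0.36 0.61]
heading 22.3
```

>>> carry_out(targets=[[[1,0,10,10,0,0,-3],[1,0,35,25,0,0,-6],[1,-1,75,40,0,0,-9],[1,-1,115,50,0,0,-12],[1,-2,155,50,0,0,-15],[1,-3,195,50,0,0,-18],[1,-3,235,50,0,0,-21],[1,-4,275,50,0,0,-24],[1,-5,315,50,0,0,-27],[1,-5,355,50,0,0,-29.3],[1,-6,395,50,0,0,-29.3],[1,-6,435,50,0,0,-29.3],[1,-7,475,50,0,0,-29.3],[1,-8,515,50,0,0,-29.3],[1,-8,555,50,0,0,-29.3],[1,-9,595,45,0,0,-29.3],[1,-10,635,35,0,0,-29.3],[1,-11,675,20,0,0,-29.3],[1,-11.5,710,5,0,0,-29.3],[1,-11.7,737.2,-8,0,0,-29.3]]])

```text
time_s: 45.37
position: [0.4478, 0.3542, 0.1074]
tool_rot: [[-0.12, 0.0, 0.993], [-0.993, 0.0, -0.12], [-0.0, -1.0, 0.0]]
ft_force: [0.1, -1.0, -0.9]
grip_width: 0.0391
```

>>> carry_out(targets=[[[1,0,0,0,0,0,0],[1,0,0,0,0,0,0],[1,0,0,0,0,0,0]]])

```text
time_s: 45.62
position: [0.4486, 0.351, 0.1085]
tool_rot: [[-0.122, 0.0, 0.993], [-0.993, -0.0, -0.122], [0.0, -1.0, 0.0]]
ft_force: [-0.7, 0.4, -0.6]
grip_width: 0.0392
```

```bash
python3 w.py; python3 - <<'E'
from h import *
s=snap("side"); save(s,"s12.png",(130,180,340,370),3.5)
E
```

```text
45.8667 [0.4489 0.3507 0.1089] mean [-0.35  0.03 -1.49] sd [0.28 0.52 0.7 ]
heading -7.07
```

View pics/s12.png

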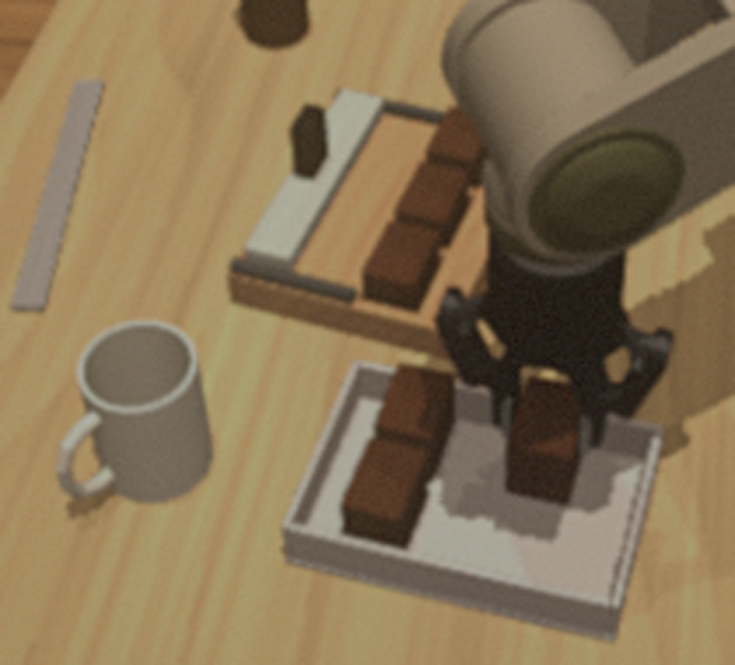

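>>> carry_out(targets=[[[1,0,0,-15,0,0,0],[1,0,0,-30,0,0,0],[1,0,0,-42,0,0,0],[1,0,0,-50,0,0,0],[1,0,0,-53,0,0,0],[1,0,0,-53,0,0,0],[0.7,0,0,-53,0,0,0],[0.4,0,0,-53,0,0,0],[0.4,0,0,-53,0,0,0],[0.4,0,0,-53,0,0,0],[0.4,0,0,-40,0,0,0],[0.4,0,0,-15,0,0,0],[0.4,0,0,20,0,0,0],[0,0,0,55,0,0,0],[0,0,0,90,0,0,0],[0,0,0,90,0,0,0]]])

```text
time_s: 47.3
position: [0.4505, 0.3525, 0.2055]
tool_rot: [[-0.122, 0.011, 0.993], [-0.993, 0.006, -0.122], [-0.007, -1.0, 0.011]]
ft_force: [0.5, 0.5, 0.6]
grip_width: 0.0841
```

```bash
python3 w.py; python3 - <<'E'
from h import *
d=snap("top"); save(d,"t13.png",(80,90,420,290),2.3)
for b in blocks(d,.0555): print(b)
s=snap("side"); save(s,"s13.png",(130,180,340,370),3.5)
E
```

```text
47.55 [0.448  0.3511 0.197 ] mean [ 0.28  0.04 -0.22] sd [0.43 0.39 0.51]
heading -7.0
(451.1, 354.8, 450.7, 355.0, 36.7, 40.8, -0.1)
(548.4, 369.8, 548.3, 369.8, 35.7, 54.5, -6.8)
(547.7, 47.3, 547.6, 47.3, 41.9, 56.6, -8.8)
(559.1, 112.5, 559.2, 112.6, 41.8, 58.1, -8.4)
(571.1, 178.9, 570.8, 178.7, 41.4, 52.5, -10.8)
```

View pics/t13.png

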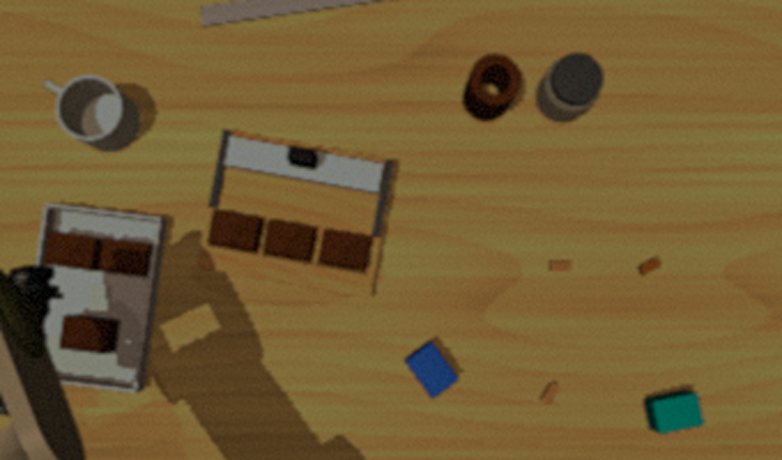

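View pics/s13.png

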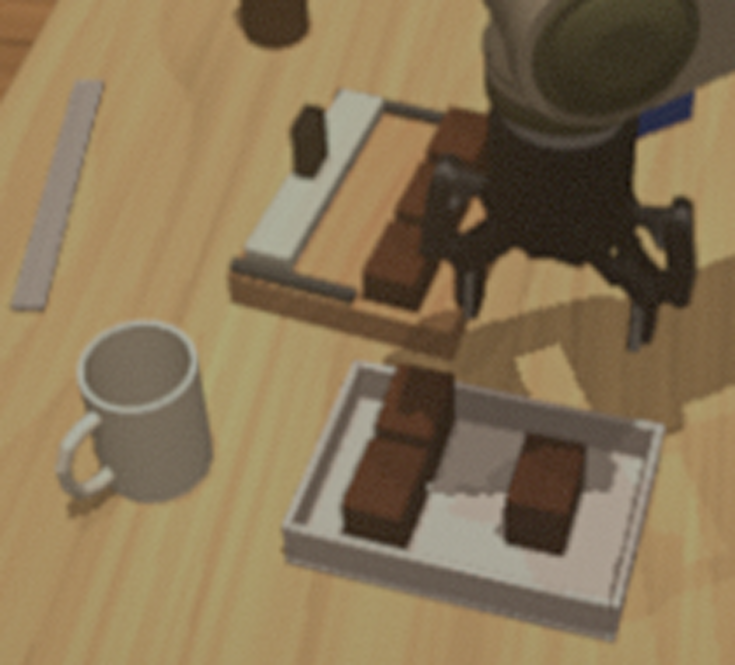

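>>> carry_out(targets=[[[0,10,-12,0,0,0,-1],[0,32,-40,0,0,0,-3],[0,55,-70,0,0,0,-3],[0,78,-100,0,0,0,-3],[0,101,-130,0,0,0,-3],[0,125,-160,0,0,0,-3],[0,149,-190,0,0,0,-3],[0,173,-219,0,0,0,-3],[0,195,-246,0,0,0,-3],[0,205,-258.5,0,0,0,-3],[0,205,-258.5,0,0,0,-3],[0,205,-258.5,0,0,0,-3],[0,205,-258.5,0,0,0,-3]]])

```text
time_s: 48.78
position: [0.6529, 0.0937, 0.1979]
tool_rot: [[-0.173, -0.001, 0.985], [-0.985, 0.0, -0.173], [-0.0, -1.0, -0.001]]
ft_force: [-0.2, -0.6, 0.2]
grip_width: 0.0852
```

```bash
python3 w.py
```

```text
49.0333 [0.6531 0.0938 0.1986] mean [0.22 0.51 0.36] sd [0.5  0.56 0.29]
heading -9.93
```

>>> carry_out(targets=[[[0,0,-1,-35,0,0,0],[0,0,-1,-70,0,0,0],[0,0,-1,-98,0,0,0],[0,0,-1,-112,0,0,0],[0,0,-1,-112,0,0,0],[0.4,0,-1,-112,0,0,0],[0.6,0,-1,-112,0,0,0],[0.8,0,-1,-112,0,0,0],[1,0,-1,-112,0,0,0],[1,0,-1,-112,0,0,0],[1,0,-1,-112,0,0,0],[1,0,-1,-112,0,0,0],[1,0,-1,-112,0,0,0]]], squeeze=25)

```text
time_s: 50.17
position: [0.6532, 0.092, 0.0872]
tool_rot: [[-0.174, -0.0, 0.985], [-0.985, 0.0, -0.174], [-0.0, -1.0, -0.0]]
ft_force: [-4.5, 0.9, 6.0]
grip_width: 0.0179
```

>>> carry_out(targets=[[[1,-4,0.7,0,0,0,0],[1,-9,1.6,0,0,0,0],[1,-14,2.5,0,0,0,0],[1,-19,3.3,0,0,0,0],[1,-24,4.2,0,0,0,0],[1,-29,5.1,0,0,0,0],[1,-34,6,0,0,0,0],[1,-39,6.9,0,0,0,0],[1,-43,7.6,0,0,0,0],[1,-46,8.1,0,0,0,0],[1,-48,8.5,0,0,0,0],[1,-48,8.5,0,0,0,0],[1,-48,8.5,0,0,0,0]]])

```text
time_s: 51.25
position: [0.6054, 0.1007, 0.0872]
tool_rot: [[-0.174, 0.001, 0.985], [-0.985, 0.0, -0.174], [-0.001, -1.0, 0.001]]
ft_force: [0.4, 0.8, 7.3]
grip_width: 0.0174
```

```bash
python3 w.py
```

```text
51.5 [0.6054 0.1006 0.0872] mean [-0.05  1.18  7.03] sd [0.43 0.45 0.42]
heading -10.0
```

>>> carry_out(targets=[[[1,-1,0.2,0,0,0,0],[1,-2,0.4,0,0,0,0],[1,-3,0.5,0,0,0,0],[1,-4,0.7,0,0,0,0],[1,-4,0.7,0,0,0,0]]])

```text
time_s: 51.97
position: [0.6017, 0.1013, 0.0872]
tool_rot: [[-0.174, 0.002, 0.985], [-0.985, 0.0, -0.174], [-0.001, -1.0, 0.002]]
ft_force: [2.1, 1.6, 5.8]
grip_width: 0.0178
```

>>> carry_out(targets=[[[1,-0.7,0.1,0,0,0,0],[1,-1.5,0.3,0,0,0,0],[1,-1.5,0.3,0,0,0,0]]])

```text
time_s: 52.22
position: [0.6004, 0.1015, 0.0872]
tool_rot: [[-0.174, 0.003, 0.985], [-0.985, 0.0, -0.174], [-0.001, -1.0, 0.003]]
ft_force: [3.7, 1.4, 5.0]
grip_width: 0.0176
```

>>> carry_out(targets=[[[1,-0.7,0.1,0,0,0,0],[1,-1.5,0.3,0,0,0,0],[1,-1.5,0.3,0,0,0,0]]])

```text
time_s: 52.47
position: [0.5998, 0.1017, 0.0872]
tool_rot: [[-0.174, 0.005, 0.985], [-0.985, 0.0, -0.174], [-0.001, -1.0, 0.005]]
ft_force: [7.3, 2.1, 4.1]
grip_width: 0.0181
```

>>> carry_out(targets=[[[1,-0.7,0.1,0,0,0,0],[1,-1.5,0.3,0,0,0,0],[1,-1.5,0.3,0,0,0,0]]])

```text
time_s: 52.72
position: [0.5991, 0.1018, 0.0872]
tool_rot: [[-0.174, 0.007, 0.985], [-0.985, -0.0, -0.174], [-0.001, -1.0, 0.007]]
ft_force: [13.0, -1.1, 0.9]
grip_width: 0.0175
```

>>> carry_out(targets=[[[1,1,-0.2,0,0,0,0],[1,2,-0.35,0,0,0,0],[1,2,-0.35,0,0,0,0]]])

```text
time_s: 52.97
position: [0.5993, 0.1018, 0.0872]
tool_rot: [[-0.174, 0.002, 0.985], [-0.985, 0.0, -0.174], [-0.0, -1.0, 0.002]]
ft_force: [2.2, -0.2, 7.4]
grip_width: 0.0175
```

>>> carry_out(targets=[[[0.7,0,0,0,0,0,0],[0.4,0,0,0,0,0,0],[0,0,0,0,0,0,0],[0,0,0,0,0,0,0],[0,0,0,0,0,0,0],[0,0,0,0,0,0,0],[0,0,0,10,0,0,0],[0,0,0,35,0,0,0],[0,0,0,70,0,0,0],[0,0,0,105,0,0,0],[0,0,-40,110,0,0,0],[0,-10,-80,110,0,0,0],[0,-20,-120,110,0,0,0],[0,-30,-160,110,0,0,0],[0,-40,-200,110,0,0,0],[0,-50,-240,110,0,0,0],[0,-60,-280,110,0,0,0],[0,-60,-290,110,0,0,0],[0,-60,-290,110,0,0,0],[0,-60,-290,110,0,0,0]]])

```text
time_s: 54.63
position: [0.5391, -0.1882, 0.1967]
tool_rot: [[-0.174, 0.0, 0.985], [-0.985, 0.0, -0.174], [-0.0, -1.0, 0.0]]
ft_force: [-0.1, 0.0, 0.4]
grip_width: 0.0855
```

```bash
python3 w.py; python3 - <<'E'
from h import *
d=snap("top"); save(d,"t14.png",(80,90,420,290),2.3)
for b in blocks(d,.0555): print(b)
s=snap("side"); save(s,"s14.png",(130,160,340,370),3.5)
E
```

```text
54.8833 [ 0.5393 -0.187   0.1965] mean [0.09 0.21 0.41] sd [0.44 0.27 0.58]
heading -9.88
(451.4, 349.3, 451.0, 348.9, 36.8, 51.4, -6.4)
(540.4, 306.1, 540.4, 306.1, 35.0, 56.1, -6.6)
(545.6, 47.6, 545.5, 47.8, 38.3, 56.1, -10.0)
(548.4, 369.8, 548.2, 369.7, 35.4, 54.9, -6.8)
(557.3, 112.9, 557.3, 112.8, 38.2, 58.1, -10.3)
(569.4, 179.1, 569.3, 179.0, 38.2, 52.4, -10.0)
```

View pics/t14.png

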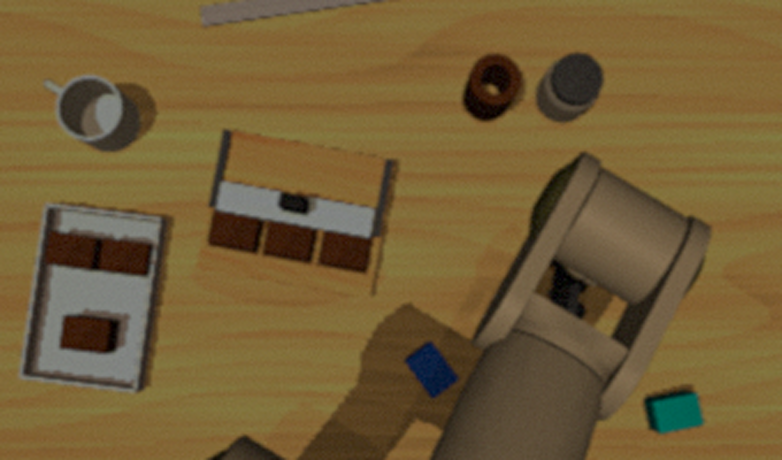

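View pics/s14.png

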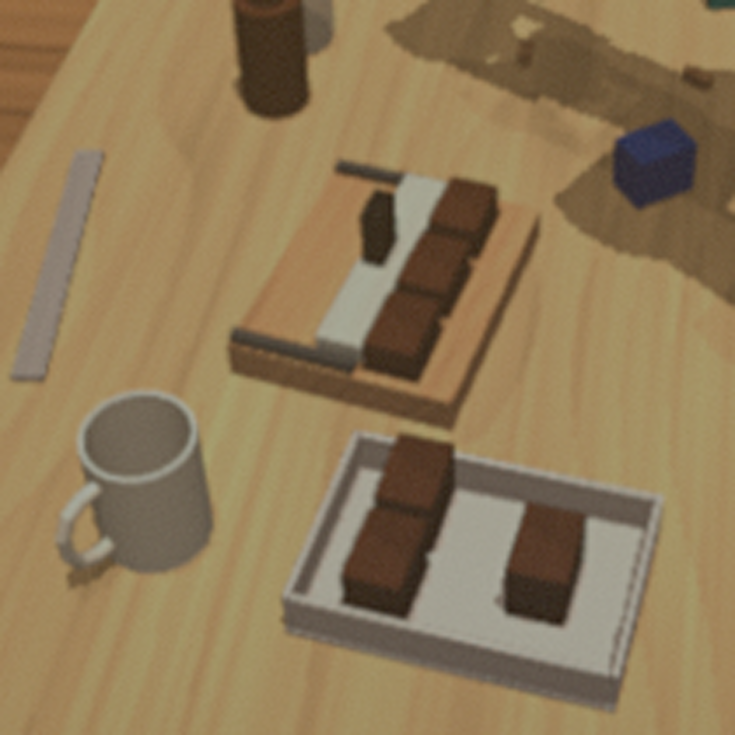

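```bash
python3 - <<'E'
from rig import env
print(env.close_job(), env.observe()["time_s"])
E
```

```text
the job is handed in; nothing more can be done
the job is handed in; nothing more can be done
```

The job is finished and handed in at about 55 s of the 208 s allowed. The hand-in reports no verdict, so success is judged only from my own checks.

- **Opening the jaw:** I gripped the jaw and slid it about 56 mm to its open stop, which I felt as about 9 N.
- **Sorting:** Six blocks were on the table, and I lifted and weighed each one. Three read 3.2–3.6 N (heavy) and three read 1.0–1.4 N (light). The heavy blocks are in sockets 1, 2 and 3 and the light ones stand on the tray floor.
- **Closing the jaw:** I slid it back until it stopped at about 54.7 mm of travel, where the force rose to 13 N. I eased off, let go and moved the arm clear.

**Last checks:** The final top and side pictures show the three jig blocks upright, level with each other and against the jaw. They sit about 2 mm to the -x side of the socket centres. The three light blocks are inside the tray. The mug, jar and tube are still standing, and the blue and turquoise look-alikes were not touched.

**What disagreed:** While I held the first block over its socket, the side camera put its lower edge about 5 mm off. A block on the table looked short at the bottom in the same way, so I took it to be a bevel. All three blocks then went into their sockets with no contact force. Force readings were noisy, with a spread of about 0.5 N, but well below the gap between heavy and light.

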